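Re-hang the canister and click its lid on

TASK

Put the baking-cup canister away: lift the white canister off the steel rail, carry its hooks over the end stops and hang it by both hooks on the black rail next to it, keeping it upright all the way. Fit the blue lid on the canister and press it down until both catches click over it. Leave the green caddy, the jug and the food tub where they are.

Things in the scene. Friction and masses are not known exactly. Their poses are not given: they have to be found in the camera images.
- steel_rack_mid (a point): Fixed rack of bright steel with grey end stops, where the canister hangs at first. This point is on the rail's axis, half-way along. Rail 12 mm thick, 320 mm long, along y, axis 170 mm above the counter. x is level and points away from the side on which things hang; z up. Sizes as for the black rack.
- black_rack_mid (a point): Same point and axes on the identical dark rack, where the caddy hangs and the canister must go. End stops on both racks: discs 28 mm across, 10 mm thick, centred 157 mm from mid, so 14 mm higher than the rail's axis. Uprights under the rail 135 mm from mid. The racks stand end to end in either order, roughly in line, with a gap of some 40 to 120 mm.
- black_rack_bar (a point): Middle of the black rack's lower rest bar, 10 mm thick, parallel to the rail and 70 mm straight below it; what hangs on the rail leans its bumper on it. The rack's feet are 120 mm long in x and 8 mm high.
- canister_center (a point): Centre, half-way up, of the open white canister: box 84 mm in x, 60 in y, 100 high, about 0.3 kg, foil baking cups inside. x points to its back (towards the rail it hangs on), y along the rail, z up. Grip it from above across the smooth 60 mm sides, 15 to 25 mm below the rim. Hung, the rail's axis is 38 mm above this point and 66 to 68 mm behind it (+x).
- canister_hook (a point): On the canister, midway between its two steel hooks, under their crowns, mid gap (x 66 mm, 44 mm above its centre); 6 mm above the rail's axis when hung. Hooks 6 mm wide at y -22 and +22 mm; gap 16 mm (x 58 to 74). Tips, flared to ease entry, reach 30 mm below this point: raise the canister 40 mm or more to pass a stop, 105 mm for its bottom to clear a rail.
- canister_rim (a point): Centre of the canister's open mouth at rim level, 50 mm above its centre; opening 78 x 54 mm, walls 3 mm. On its back low down, 82 mm below this point, a round nylon bumper reaches x 62.5 mm and rests on the lower bar, so the canister hangs level. Hooks and bumper are smooth and slide easily.
- catch_front (a joint): Springy blue catch, 16 mm wide, in the middle of the canister's front (-x) side. Angle in rad: 0 at rest, grows as it bends outward (about 0.07 as the lid passes). Barb's flat underside 7.5 mm above the rim, reaching 3.5 mm in over the lid's edge; its sloped lead-in starts about 25 mm above the rim. The two together need about 4 to 12 N of push.
- catch_back (a joint): The same catch on the canister's back (+x) side, between the hooks.
- lid_center (a point): Centre, half-way up, of the blue lid (84 mm in x, 64 in y, 46 high, 60 g) lying right way up on the board. From below: plug 70 x 46 x 6 mm that drops loosely into the mouth, plate 84 x 64 x 6 mm (top 11 mm below this point), grip fin 50 mm long in x, 14 thick in y, 34 high (top 23 mm above this point). Fits either way round, x along the canister's x.
- lid_seat (a point): Middle of the underside of the lid's plate, 17 mm below the lid's centre. Clicked on, it lies at the level of the canister's rim, with the plate's edges under both barbs.
- board: Wooden chopping board 130 x 200 x 12 mm, fixed on the counter, origin in the middle of its underside.
- caddy: Green utensil caddy, same size and hooks as the canister, no catches; a short turner and a steel tool stand in it, up to 30 mm above its rim. Hangs loose on the black rail. Origin at the middle of its underside, x and y as the canister's. Leave it where it is.
- jug: Clear open measuring jug, 84 mm across, 110 mm high, with a handle, standing loose on the counter; origin in the middle of its underside. Leave it.
- tub: White food tub 130 x 180 x 75 mm of whole potatoes (fixed inside) standing on the counter; origin in the middle of its underside. Leave it.
Things that resemble listed ones, but are neither listed nor needed, are in the scene too. Leave any red look-alike of the part that bears canister_center alone. Of the things that look like the part that bears lid_center, the larger one is meant.

How it is judged:
At the end, for the whole second after the job is handed in: Canister at rest, hung by both hooks on the black rail between its stops (crowns within 4 mm of resting height, 7 mm across, level and square within 0.12 rad); lid on its rim (within 2.5 mm, flat within 0.04 rad), both catches sprung back over it (within 0.025 rad of rest) (x of canister_hook in the frame of black_rack_mid between -0.007 and 0.007 m and z of canister_hook in the frame of black_rack_mid between 0.002 and 0.01 m and y of canister_hook in the frame of black_rack_mid between -0.128 and 0.128 m and angle between the y axis of canister_center and the y axis of black_rack_mid, either way round below 0.12 rad and angle between canister_center's own z axis and vertical below 0.12 rad and z of lid_seat in the frame of canister_center between 0.047 and 0.0525 m and angle between the z axis of lid_seat and the z axis of canister_center, either way round below 0.04 rad and angle between the x axis of lid_seat and the x axis of canister_center, either way round below 0.15 rad and value of joint each of catch_front, catch_back below 0.025 rad and linear speed of each of canister, lid below 0.02 m/s); the robot touches nothing.
It fails at once if the canister is taken past the end of a rail with its hooks not lifted over the end stops ((y of canister_hook in the frame of steel_rack_mid above 0.15 m or y of canister_hook in the frame of steel_rack_mid below -0.15 m) and (y of canister_hook in the frame of black_rack_mid above 0.15 m or y of canister_hook in the frame of black_rack_mid below -0.15 m) and height (world z) of canister_hook below 0.207 m).
It fails at once if the canister is tipped more than 30 degrees (angle between canister_center's own z axis and vertical above 0.52 rad).
It fails at once if the green caddy is moved more than 25 mm (distance of caddy from where it was at the start of the episode above 0.025 m).
It fails at once if the jug is moved more than 25 mm (distance of jug from where it was at the start of the episode above 0.025 m).
It fails at once if the food tub is moved more than 25 mm (distance of tub from where it was at the start of the episode above 0.025 m).
It also fails if it takes over 72 s, if anything falls off the work surface, if the arm or the gripper's body presses on something with over 40 N, if the wrist force passes 120 N, or if a joint passes its speed limit or range.

ROBOT

A 7-joint arm with a two-finger parallel gripper is mounted at the origin on the work surface. World frame = base frame: x ahead of the robot, y to its left, z up, the work surface at z = 0. Lengths are in m, angles in rad, forces in N, time in s.
With the tool pointing down it reaches from about 0.4 to 0.875 m from the base axis. Payload 19.3 kg.
Tool frame: the origin (TCP) lies at the very end of the fingers, on their centre line; the grasp point (between the pads) lies 19 mm behind it; z points along the fingers, x is the direction in which the jaws open and shut, and the axes are right-handed (so a half turn about z gives the same grasp; the last joint's range is limited). The gripper opens to 85 mm and grips with 20 to 120 N. Pads are 22 mm wide; open, the fingers measure 114 mm over their backs; the gripper's body (76 mm by 85 mm) begins 54 mm behind the grasp point. The pads swing forward as they close: fully open they stand 13 mm farther back than shut.
Start: joints at [-1.301, 0.521, -0.036, 1.599, 0.021, 1.021, -0.113], TCP at [0.208, 0.589, 0.231] pointing down, gripper open.
Joint ranges: [-2.91, 2.91], [-0.3, 2.13], [-1.5, 1.42], [0.17, 2.43], [-1.26, 4.41], [0.16, 1.93], [-2.52, 2.52]. Speed limits (rad/s): [1.89, 1.89, 2.39, 2.39, 3.01, 3.01, 3.01].

INTERFACE

Orientations are given as [roll, pitch, yaw] about the fixed x, y, z axes, in that order (R = Rz(yaw) Ry(pitch) Rx(roll)).
In Python, from workcell import bot gives the robot as it stands.
- The arm moves only by the tool jog_arm, never from a script. Its argument "increments" is a list of rows, each an object of numbers: "wx", "wy", "wz": the turn, a rotation vector about the tool's x, y, z in degrees; "x", "y", "z": the shift along the tool's x, y, z in cm; "claw": the opening in per cent of the stroke, from 0 (shut) to 100 (fully open). A call has 1 to 10 rows; each row is the pose to reach, as a shift and turn from the pose measured when the call began, along the tool's axes at that moment; what a row does not reach only later rows make up. A row lasts 1/8 s, in which the tool goes at most 62.5 mm and 10.7 degrees, less where a joint would pass 70% of its speed; a pose out of reach is approached as far as the arm can. A call with a gripper value outside its range is refused whole. The fingers move at their own pace and stop on an object; "squeeze" is the grip in N (left out, the last holds). Time passes only in rows, so rows that repeat a pose let the fingers close. It gives the time, the measured TCP pose, the force and the opening at its end, in the units of the state.
- bot.observe(): the state, without advancing time (a new reading comes with each control period).
- bot.grab_frame(name): name is "scene" or "top" or "wrist"; returns a dict with "pixels" (384x512x3 uint8, red, green, blue), "fov_y" (degrees; the focal length in pixels is half the picture's height over the tangent of half this angle, whatever the lens; pixels are square), "cx", "cy" (the principal point, pixels), "k1" (the pictures are not rectified: a ray, as slopes to the right and down, at radius r is drawn at 1 + k1 r^2 times it, then the intrinsics apply), "origin" and "orientation" of the camera in the world. Camera axes: x right, y down, z forward; pixel columns grow to the right and rows downward; lengths in m; the calibration is good to about 2 mm. A picture is of the moment at which its call begins. There is no depth.
- bot.job_done(): hands the job in, once; it reports no verdict.
The state is a dict: "clock": time; "qpos": joint angles; "qd": joint speeds; "joint_efforts": joint torques, N m; "position": TCP position; "tool_rot": TCP orientation; "force": force on the tool from outside, world axes, zero at the start; "moment": the same for the moment, N m; "grip_width": finger opening in m.
Only numpy, scipy, OpenCV 4.12 (cv2) and the standard library are available. Lean on these libraries where they do the work, as an engineer would, in place of code of your own. Each camera call takes 0.05 s, during which the arm holds its last target.

## Working session

There is one attempt and no reset: what is moved stays moved. The work goes in short steps, Python scripts to look and compute and a tool call to move; the robot and the scene stay as the last step left them, time stands still between calls to the robot, and variables do not carry over. Pictures are saved under pics/ and viewed, and the job is handed in when it is done.

Besides the shell and the picture viewer there is one more tool, called after "Emit:" as a command line: name --argument value ..., lists and objects as JSON in quotes. jog_arm: Moves the arm, as the interface text tells. Its arguments: {"type":"object","properties":{"increments":{"type":"array","items":{"type":"object","properties":{"wx":{"type":"number"},"wy":{"type":"number"},"wz":{"type":"number"},"x":{"type":"number"},"y":{"type":"number"},"z":{"type":"number"},"claw":{"type":"number"}}}},"squeeze":{"type":"number"}},"required":["increments"]}

```bash
ls; mkdir -p pics; cat > h.py <<'E'
import numpy as np, cv2, json
from scipy.spatial.transform import Rotation as R
from workcell import bot
def grab(name,fn):
    f=bot.grab_frame(name); cv2.imwrite(f'pics/{fn}.png',f['pixels'][:,:,::-1])
    d={k:(v if not hasattr(v,'tolist') else v.tolist()) for k,v in f.items() if k!='pixels'}
    json.dump(d,open(f'pics/{fn}.json','w')); return d
def cam(fn): 
    d=json.load(open(f'pics/{fn}.json'))
    f=192/np.tan(np.radians(d['fov_y']/2))
    K=np.array([[f,0,d['cx']],[0,f,d['cy']],[0,0,1.]])
    o=np.array(d['orientation'],float)
    Rm=o if o.shape==(3,3) else R.from_euler('xyz',o).as_matrix()
    return K,d['k1'],np.array(d['origin']),Rm
def ray(fn,uv):
    K,k1,o,Rm=cam(fn)
    x=(uv[0]-K[0,2])/K[0,0]; y=(uv[1]-K[1,2])/K[1,1]
    rd=np.hypot(x,y); r=rd
    for _ in range(50): r=rd/(1+k1*r*r)
    s=r/rd if rd>0 else 1
    d=Rm@np.array([x*s,y*s,1]); return o,d/np.linalg.norm(d)
def atz(fn,uv,z):
    o,d=ray(fn,uv); return o+d*(z-o[2])/d[2]
def tri(*obs):
    A=0;b=0
    for fn,uv in obs:
        o,d=ray(fn,uv);P=np.eye(3)-np.outer(d,d);A=A+P;b=b+P@o
    p=np.linalg.solve(A,b); e=[np.linalg.norm((np.eye(3)-np.outer(ray(f,u)[1],ray(f,u)[1]))@(p-ray(f,u)[0])) for f,u in obs]
    return p,max(e)
def proj(fn,p):
    K,k1,o,Rm=cam(fn); c=Rm.T@(np.array(p)-o); x,y=c[:2]/c[2]; s=1+k1*(x*x+y*y)
    return np.array([K[0,0]*x*s+K[0,2],K[1,1]*y*s+K[1,2]])
def crop(fn,x0,y0,x1,y1,k,out):
    im=cv2.imread(f'pics/{fn}.png')[y0:y1,x0:x1]; cv2.imwrite(f'pics/{out}.png',cv2.resize(im,None,fx=k,fy=k,interpolation=cv2.INTER_CUBIC))
E
python3 - <<'E'
from h import *
for n in ['scene','top','wrist']: print(n,grab(n,n+'0'))
print(bot.observe())
E
```

```text
pics
scene {'fov_y': 46.20670174002225, 'cx': 246.7882577004017, 'cy': 192.55989132299888, 'k1': 0.02712708280189978, 'origin': [0.9995509711852295, 0.41759845695092956, 1.2551132967773257], 'orientation': [-2.627031057955077, 0.00919141562176562, 2.245223609173773]}
top {'fov_y': 43.80837919792972, 'cx': 261.13876345778993, 'cy': 200.82167949668212, 'k1': 0.05197164709129561, 'origin': [0.2892541536807158, 0.009087543916828724, 1.372161552662368], 'orientation': [-2.945671518542886, -0.016897413075233292, -1.5918367027414142]}
wrist {'fov_y': 62.10175484277769, 'cx': 257.4846699695801, 'cy': 192.86691562421024, 'k1': -0.06279963213459805, 'origin': [0.13542682347016435, 0.6139374480099676, 0.3723587531608146], 'orientation': [2.8352675158482774, 0.0017196642624131009, 1.2318868649063144]}
{'clock': 0.15, 'qpos': array([-1.30121982,  0.52184011, -0.0363282 ,  1.59985907,  0.02118825,
        1.02112043, -0.11277628]), 'qd': array([-9.60373816e-05, -3.77466589e-04, -8.62085708e-04, -1.79223094e-03,
       -2.34120164e-03, -2.12264117e-04, -1.79302991e-04]), 'joint_efforts': array([ 2.31318481e-03, -9.27383709e+01,  1.98057219e+00, -3.70051932e+01,
        1.79478584e-02,  6.44090411e-03, -3.22005189e-05]), 'position': array([0.20823857, 0.58902292, 0.23088743]), 'tool_rot': array([3.14154603e+00, 8.41268141e-04, 1.23102541e+00]), 'force': array([-0.13008588, -0.22144763, -0.37281019]), 'moment': array([-0.01075241, -0.03160809, -0.00405149]), 'grip_width': 0.0853672176533989}
```

View pics/scene0.png

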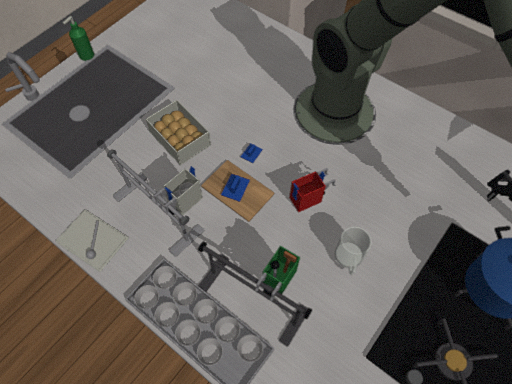

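View pics/top0.png

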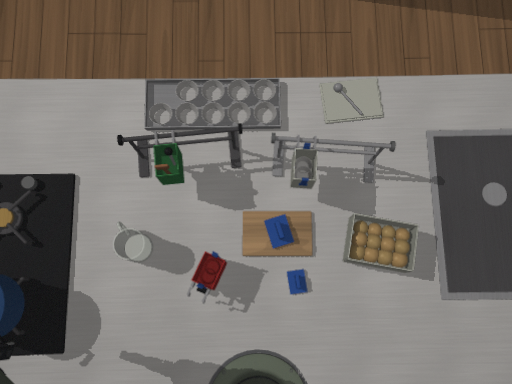

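View pics/wrist0.png

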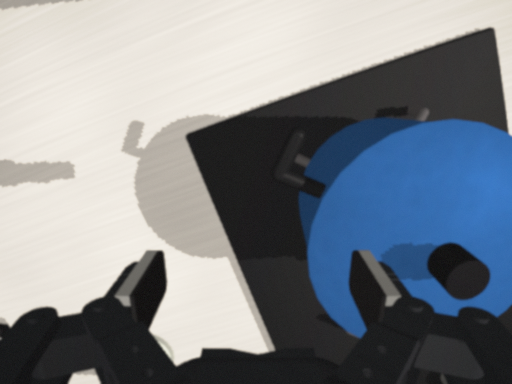

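Candidates for the canister: the white one on the steel rail (scene 182,190; top 303,168), the red look-alike (308,190; 210,270), the green caddy (280,270; 168,163). Candidates for the lid: the large blue one on the board (scene 235,187; top 279,232) and the small one on the counter (252,153; 297,282). By the description I choose the white canister and the large lid on the board. Close crops next.

```bash
python3 - <<'E'
from h import *
crop('scene0',90,130,250,250,5,'c_s1'); crop('scene0',180,220,320,350,5,'c_s2')
crop('top0',230,110,400,260,4,'c_t1'); crop('top0',110,110,260,200,5,'c_t2')
E
```

```text
(no output)
```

View pics/c_s1.png

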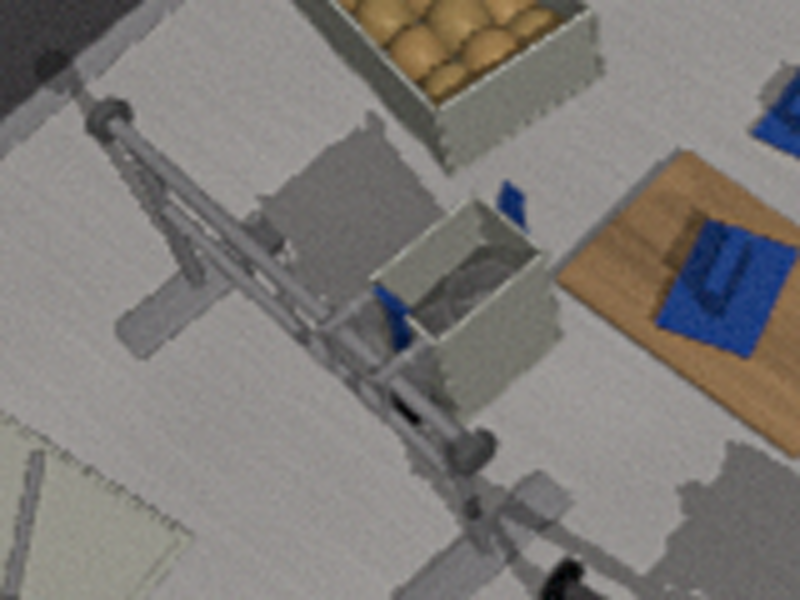

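View pics/c_s2.png

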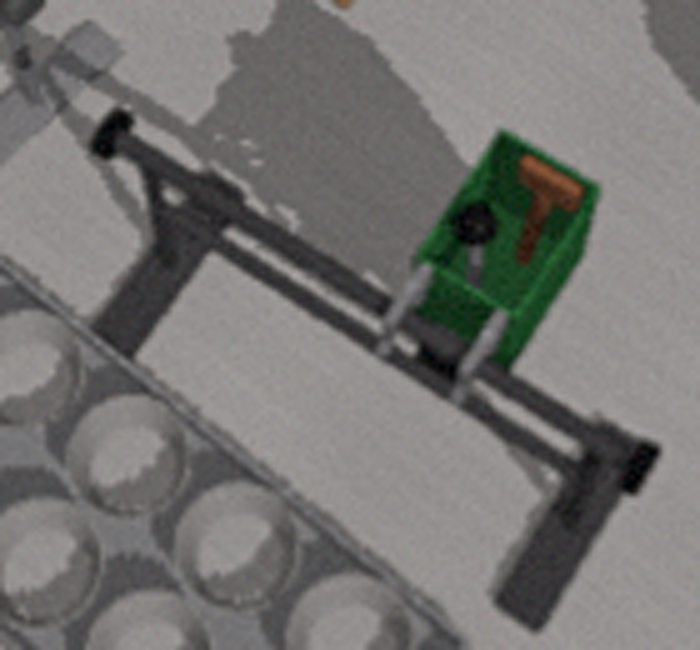

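View pics/c_t1.png

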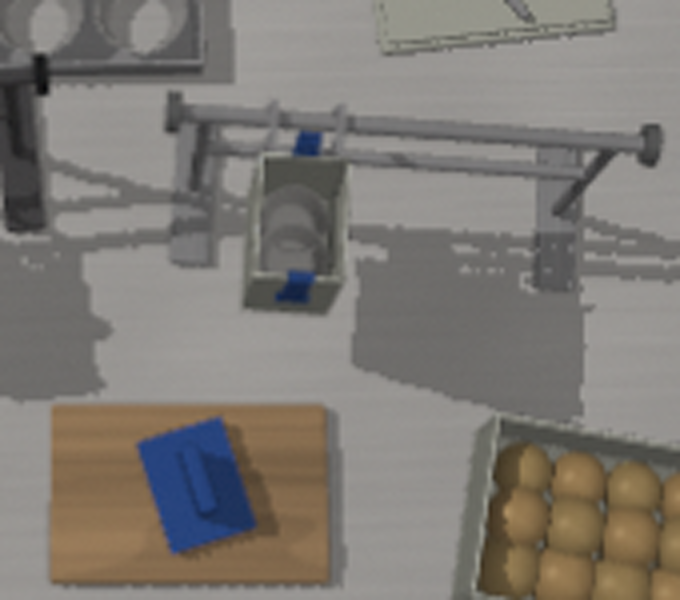

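View pics/c_t2.png

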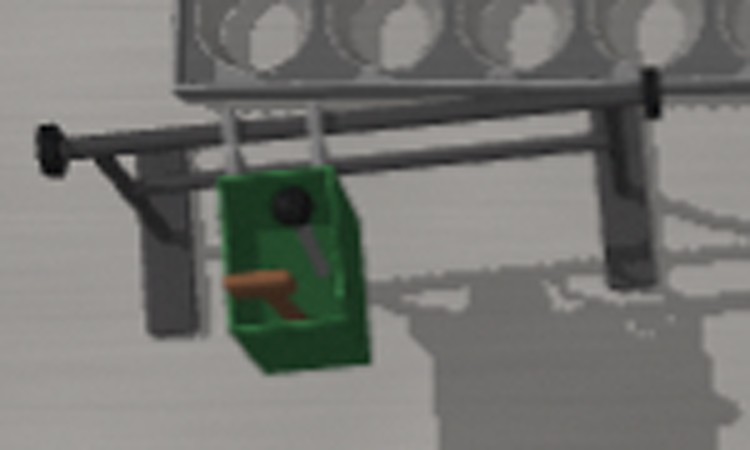

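```bash
python3 - <<'E'
from h import *
T=lambda a,b,n:print(n,*[np.round(v,4) for v in tri(('top0',a),('scene0',b))])
T((120.2,140),(308,313.4),'black +y stop');T((240.4,128.4),(202.6,246.8),'black -y stop')
T((273.5,138),(184,219.8),'steel +y');T((392.8,146.5),(111.8,153),'steel -y')
# canister rim corners: order back-left, back-right, front-right, front-left in top
t=[(264,157),(345,157),(337,279),(249,276)]; s=[(408,325),(372,278),(476,198),(542,250)]
for a,b in zip(t,s): T((230+a[0]/4,110+a[1]/4),(90+b[0]/5,130+b[1]/5),'rim')
# lid plate corners
t=[(137,443),(222,417),(257,526),(175,553)]; s=[(748,357),(657,323),(710,218),(796,250)]
for a,b in zip(t,s): T((230+a[0]/4,110+a[1]/4),(90+b[0]/5,130+b[1]/5),'plate')
# caddy rim
t=[(222,182),(334,170),(345,318),(235,333)]; s=[(512,310),(418,258),(503,132),(598,186)]
for a,b in zip(t,s): T((110+a[0]/5,110+a[1]/5),(180+b[0]/5,220+b[1]/5),'caddy')
E
```

```text
black +y stop [0.6955 0.3487 0.1687] 0.0008
black -y stop [0.7237 0.0355 0.1669] 0.0012
steel +y [ 0.6961 -0.0528  0.1692] 0.0005
steel -y [ 0.667  -0.3654  0.1691] 0.0
rim [ 0.6633 -0.1155  0.1869] 0.0079
rim [ 0.6574 -0.1607  0.1853] 0.001
rim [ 0.5793 -0.1545  0.1765] 0.0003
rim [ 0.5824 -0.0989  0.1799] 0.002
plate [ 0.4989 -0.0267  0.0171] 0.0006
plate [ 0.5162 -0.0876  0.0176] 0.0014
plate [ 0.4368 -0.1097  0.0207] 0.0014
plate [ 0.4195 -0.0517  0.0175] 0.0007
caddy [0.674  0.257  0.1794] 0.0
caddy [0.6807 0.2019 0.1737] 0.0016
caddy [0.6005 0.1951 0.1759] 0.0018
caddy [0.5938 0.2508 0.1753] 0.0013
```

Measured: the crops show the white canister with two blue catches on the steel rail, and the larger lid on the board. Black rail mid is about (0.710, 0.192), yaw +0.09. Steel mid is about (0.682, -0.209), yaw -0.093. The canister is at (0.621, -0.132) and the lid at (0.468, -0.069), yaw 0.27. First I move over the canister.

Emit:
jog_arm --increments '[{"z": -6},{"x": -5,"y": 6,"z": -10},{"x": -10,"y": 12,"z": -12,"wz": -3},{"x": -15,"y": 17.5,"z": -12,"wz": -5},{"x": -19,"y": 22,"z": -12,"wz": -7},{"x": -23,"y": 26.5,"z": -12,"wz": -9},{"x": -27,"y": 31,"z": -12,"wz": -11},{"x": -31,"y": 36,"z": -12,"wz": -13},{"x": -35,"y": 40.5,"z": -12,"wz": -14},{"x": -39,"y": 45,"z": -12,"wz": -14}]'

```text
schema error: expected keys wx, wy, wz, x, y, z, claw
```

Emit:
jog_arm --increments '[{"x": 0,"y": 0,"z": -6,"wx": 0,"wy": 0,"wz": 0,"claw": 100},{"x": -5,"y": 6,"z": -10,"wx": 0,"wy": 0,"wz": 0,"claw": 100},{"x": -10,"y": 12,"z": -12,"wx": 0,"wy": 0,"wz": -3,"claw": 100},{"x": -15,"y": 17.5,"z": -12,"wx": 0,"wy": 0,"wz": -5,"claw": 100},{"x": -19,"y": 22,"z": -12,"wx": 0,"wy": 0,"wz": -7,"claw": 100},{"x": -23,"y": 26.5,"z": -12,"wx": 0,"wy": 0,"wz": -9,"claw": 100},{"x": -27,"y": 31,"z": -12,"wx": 0,"wy": 0,"wz": -11,"claw": 100},{"x": -31,"y": 36,"z": -12,"wx": 0,"wy": 0,"wz": -13,"claw": 100},{"x": -35,"y": 40.5,"z": -12,"wx": 0,"wy": 0,"wz": -14,"claw": 100},{"x": -39,"y": 45,"z": -12,"wx": 0,"wy": 0,"wz": -14,"claw": 100}]'

```text
clock: 1.4
position: [0.482, 0.1073, 0.3513]
tool_rot: [3.141, 0.001, 1.476]
force: [1.5, 1.3, -0.6]
grip_width: 0.0856
```

```bash
python3 - <<'E'
from h import *
grab('wrist','w1'); print(bot.observe()['position'],bot.observe()['qd'].round(3))
E
```

```text
[0.4849386  0.09964333 0.35137937] [-0.062 -0.021 -0.037  0.025  0.023 -0.003 -0.201]
```

View pics/w1.png

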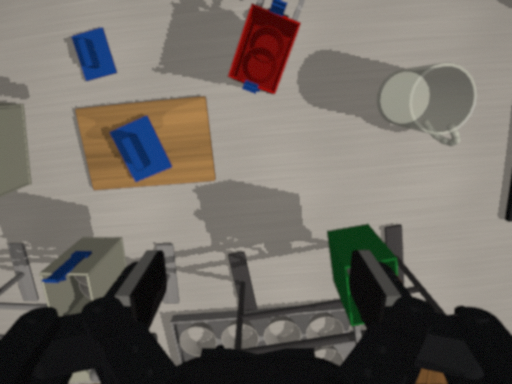

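Emit:
jog_arm --increments '[{"x": -5,"y": 3.5,"z": 0,"wx": 0,"wy": 0,"wz": 0,"claw": 100},{"x": -10,"y": 7,"z": 0,"wx": 0,"wy": 0,"wz": 0,"claw": 100},{"x": -15,"y": 10.5,"z": 0,"wx": 0,"wy": 0,"wz": 0,"claw": 100},{"x": -20,"y": 14,"z": 0,"wx": 0,"wy": 0,"wz": 0,"claw": 100},{"x": -22,"y": 14,"z": 0,"wx": 0,"wy": 0,"wz": 0,"claw": 100},{"x": -22.2,"y": 14,"z": 0,"wx": 0,"wy": 0,"wz": 0,"claw": 100}]'

```text
clock: 2.2
position: [0.6011, -0.1374, 0.3519]
tool_rot: [3.141, 0.004, 1.465]
force: [-1.2, 0.2, 0.1]
grip_width: 0.0852
```

```bash
python3 - <<'E'
from h import *
grab('wrist','w2'); print(bot.observe()['position'],bot.observe()['qd'].round(3))
E
```

```text
[ 0.60117749 -0.13593726  0.35201497] [-0.029 -0.014 -0.014  0.005 -0.004 -0.002 -0.011]
```

View pics/w2.png

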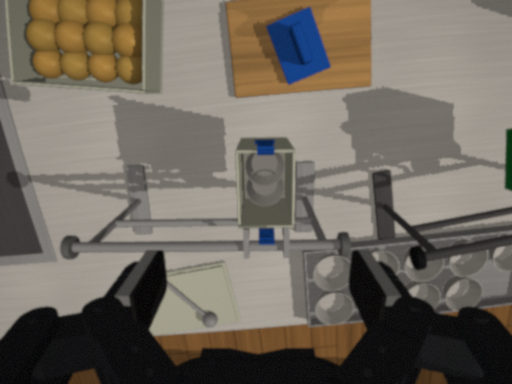

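```bash
python3 - <<'E'
from h import *
crop('w2',220,120,320,270,5,'c_w2'); crop('w2',225,0,375,100,5,'c_w2b');crop('w1',70,90,220,195,5,'c_w1b')
o=bot.observe(); print(o['position'],o['tool_rot'],cam('w2')[2])
for z in (.143,): print(proj('w2',o['position']))
E
```

```text
[ 0.60117749 -0.13593726  0.35201497] [3.14051391 0.0032794  1.46690985] [ 0.52418124 -0.1295454   0.49334839]
[262.25342136 255.13779037]
```

View pics/c_w2.png

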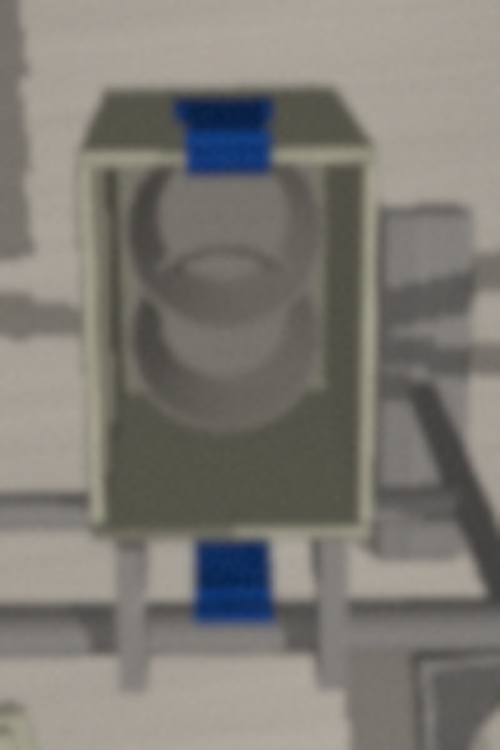

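View pics/c_w2b.png

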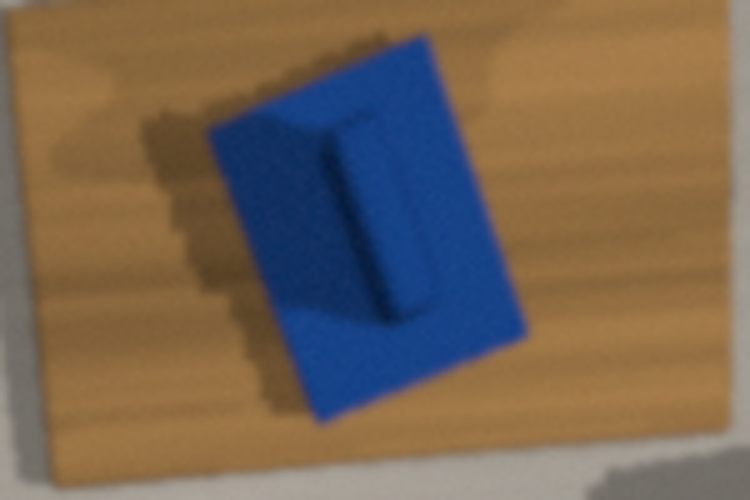

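View pics/c_w1b.png

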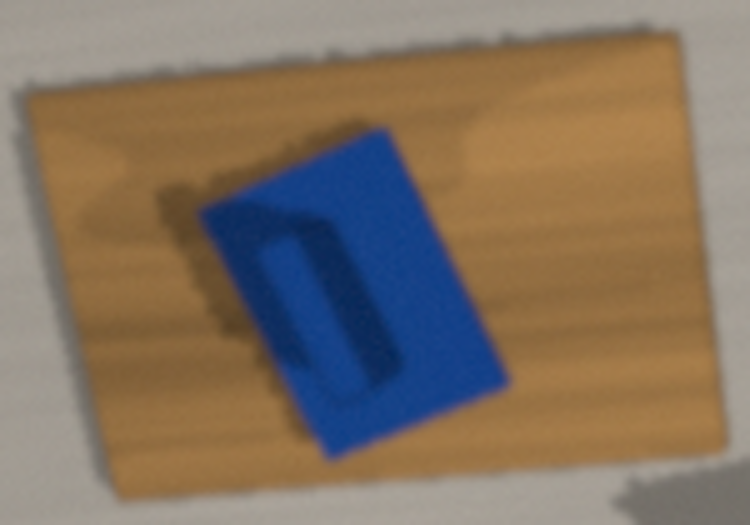

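```bash
python3 - <<'E'
from h import *
W=lambda a:(220+a[0]/5,120+a[1]/5)
Tt=lambda a:(230+a[0]/4,110+a[1]/4)
S=lambda b:(90+b[0]/5,130+b[1]/5)
w=[(92,537),(370,537),(373,150),(82,150)]  # bl(-y), br(+y), fr(+y), fl(-y)
t=[(345,157),(264,157),(249,276),(337,279)]; s=[(372,278),(408,325),(542,250),(476,198)]
P=[]
for a,b,c in zip(w,t,s):
    p,e=tri(('w2',W(a)),('top0',Tt(b)),('scene0',S(c))); 
    q=atz('w2',W(a),.182); P.append(q); print(p.round(4),round(e,4),q.round(4))
P=np.array(P); print('center w2@.182',P.mean(0).round(4), 'yaw', np.arctan2(*((P[0]+P[1]-P[2]-P[3])[[1,0]])), np.arctan2(*(-(P[1]+P[2]-P[0]-P[3])[[0]],(P[1]+P[2]-P[0]-P[3])[1])))
for fn,a in (('w2',(70,245)),('w2',(344,243))): print('steel stop',atz(fn,a,.17).round(4))
print('steel stop proj',proj('w2',(.6961,-.0528,.17)),proj('w2',(.667,-.3654,.17)),proj('w2',(.7237,.0355,.17)))
# lid
w=[(208,130),(428,35),(527,335),(320,422)]; w1=[(200,212),(388,128),(510,382),(331,460)]; t=[(175,553),None]
t=[(257,526),(175,553),(137,443),(222,417)]
L=[]
for a,b,c in zip(w,w1,t):
    uw=(225+a[0]/5,a[1]/5); u1=(70+b[0]/5,90+b[1]/5)
    p,e=tri(('w2',uw),('w1',u1),('top0',Tt(c))); q=atz('w2',uw,.024); L.append(q); print(p.round(4),round(e,4),q.round(4),atz('top0',Tt(c),.024).round(4))
L=np.array(L);print(L.mean(0).round(4)); x=L[3]+L[2]-L[0]-L[1]; print(np.arctan2(x[1],x[0]))
# fin top ends centre
for uv,fn in (((225+386/5,222/5),'w2'),): print('fin',atz(fn,uv,.058).round(4))
E
```

```text
[ 0.6574 -0.1627  0.1836] 0.0026 [ 0.6583 -0.1655  0.182 ]
[ 0.6624 -0.1121  0.1904] 0.0103 [ 0.6644 -0.1068  0.182 ]
[ 0.5824 -0.0995  0.1791] 0.0023 [ 0.5819 -0.1004  0.182 ]
[ 0.5785 -0.1563  0.174 ] 0.0021 [ 0.576  -0.1574  0.182 ]
center w2@.182 [ 0.6202 -0.1325  0.182 ] yaw -0.08817565386862745 [-0.10323592]
steel stop [ 0.6665 -0.3639  0.17  ]
steel stop [ 0.6948 -0.0512  0.17  ]
steel stop proj [342.56409504 244.1667859 ] [ 68.90101364 245.52875095] [418.57945988 257.88465225]
[ 0.4384 -0.1107  0.0205] 0.0008 [ 0.439  -0.1105  0.024 ] [ 0.4372 -0.1106  0.024 ]
[ 0.4204 -0.0504  0.0195] 0.002 [ 0.4214 -0.05    0.024 ] [ 0.4192 -0.052   0.024 ]
[ 0.4995 -0.0268  0.0192] 0.0007 [ 0.5001 -0.0276  0.024 ] [ 0.4982 -0.027   0.024 ]
[ 0.5175 -0.0872  0.0205] 0.0017 [ 0.5176 -0.0867  0.024 ] [ 0.5159 -0.0883  0.024 ]
[ 0.4695 -0.0687  0.024 ]
0.2862339439418717
fin [ 0.4712 -0.0692  0.058 ]
```

Emit:
jog_arm --increments '[{"x": 0.5,"y": 1.85,"z": 3,"wx": 0,"wy": 0,"wz": -0.6,"claw": 100},{"x": 0.5,"y": 1.85,"z": 8,"wx": 0,"wy": 0,"wz": -0.6,"claw": 100},{"x": 0.5,"y": 1.85,"z": 11,"wx": 0,"wy": 0,"wz": -0.6,"claw": 100},{"x": 0.5,"y": 1.85,"z": 13,"wx": 0,"wy": 0,"wz": -0.6,"claw": 100},{"x": 0.5,"y": 1.85,"z": 13,"wx": 0,"wy": 0,"wz": -0.6,"claw": 100}]'

```text
clock: 2.88
position: [0.6197, -0.1316, 0.2211]
tool_rot: [-3.14, 0.003, 1.479]
force: [0.2, -0.6, 0.5]
grip_width: 0.0855
```

```bash
python3 - <<'E'
from h import *
grab('wrist','w3');o=bot.observe(); print(o['position'],o['tool_rot'],o['qd'].round(3))
E
```

```text
[ 0.62022813 -0.13205382  0.22229167] [3.14090088e+00 2.85852108e-03 1.47870805e+00] [ 0.005 -0.015  0.01  -0.018  0.     0.007  0.002]
```

View pics/w3.png

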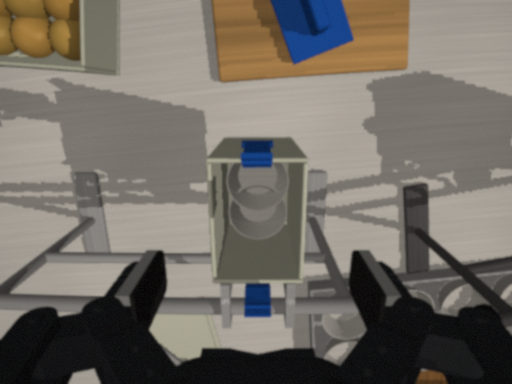

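```bash
python3 - <<'E'
from h import *
q=np.array([atz('w3',u,.182) for u in ((209,160),(306,160),(303,282),(215,282))]);print(q.round(4),q.mean(0).round(4))
E
```

```text
[[ 0.5772 -0.1569  0.182 ]
 [ 0.5822 -0.1012  0.182 ]
 [ 0.6632 -0.1066  0.182 ]
 [ 0.6581 -0.1641  0.182 ]] [ 0.6202 -0.1322  0.182 ]
```

Emit:
jog_arm --increments '[{"x": 0,"y": 0,"z": 3,"wx": 0,"wy": 0,"wz": 0,"claw": 100},{"x": 0,"y": 0,"z": 6,"wx": 0,"wy": 0,"wz": 0,"claw": 100},{"x": 0,"y": 0,"z": 7.9,"wx": 0,"wy": 0,"wz": 0,"claw": 100},{"x": 0,"y": 0,"z": 7.9,"wx": 0,"wy": 0,"wz": 0,"claw": 100}]'

```text
clock: 3.42
position: [0.6201, -0.1319, 0.1431]
tool_rot: [-3.141, 0.003, 1.479]
force: [-0.1, 0.5, 0.3]
grip_width: 0.0853
```

Emit:
jog_arm --increments '[{"x": 0,"y": 0,"z": 0,"wx": 0,"wy": 0,"wz": 0,"claw": 60},{"x": 0,"y": 0,"z": 0,"wx": 0,"wy": 0,"wz": 0,"claw": 60},{"x": 0,"y": 0,"z": 0,"wx": 0,"wy": 0,"wz": 0,"claw": 60},{"x": 0,"y": 0,"z": 0,"wx": 0,"wy": 0,"wz": 0,"claw": 60}]' --squeeze 45

```text
clock: 3.92
position: [0.6207, -0.132, 0.1443]
tool_rot: [3.14, 0.003, 1.479]
force: [-2.2, 1.5, 7.3]
grip_width: 0.0594
```

```bash
python3 - <<'E'
from h import *
grab('wrist','w4');o=bot.observe(); print(o['position'],o['tool_rot'],o['force'],o['grip_width'])
E
```

```text
[ 0.62075219 -0.1319795   0.14429178] [3.14004338e+00 2.62717089e-03 1.47916972e+00] [-2.53720125  0.71174865  7.26050478] 0.05983751968722827
```

View pics/w4.png

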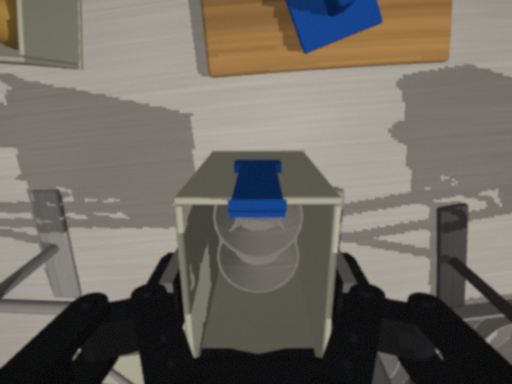

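Emit:
jog_arm --increments '[{"x": 0,"y": 0,"z": -1.2,"wx": 0,"wy": 0,"wz": 0,"claw": 60},{"x": 0,"y": 0,"z": -2.4,"wx": 0,"wy": 0,"wz": 0,"claw": 60},{"x": 0,"y": 0,"z": -3.6,"wx": 0,"wy": 0,"wz": 0,"claw": 60},{"x": 0,"y": 0,"z": -4.8,"wx": 0,"wy": 0,"wz": 0,"claw": 60},{"x": 0,"y": 0,"z": -4.8,"wx": 0,"wy": 0,"wz": 0,"claw": 60},{"x": 0,"y": 0,"z": -4.8,"wx": 0,"wy": 0,"wz": 0,"claw": 60}]'

```text
clock: 4.72
position: [0.6204, -0.1317, 0.1919]
tool_rot: [3.141, 0.003, 1.479]
force: [-0.3, 0.3, -3.3]
grip_width: 0.0591
```

```bash
python3 - <<'E'
from h import *
grab('wrist','w5');grab('scene','s5');o=bot.observe(); print(o['position'],o['tool_rot'],o['force'],o['moment'],o['grip_width'])
crop('s5',110,130,260,240,5,'c_s5')
E
```

```text
[ 0.62040386 -0.13177684  0.19175908] [3.14096350e+00 2.62463685e-03 1.47918969e+00] [ 0.93733876  0.25971726 -2.88745758] [0.0501328  0.04620429 0.03433825] 0.05936677961391963
```

View pics/c_s5.png

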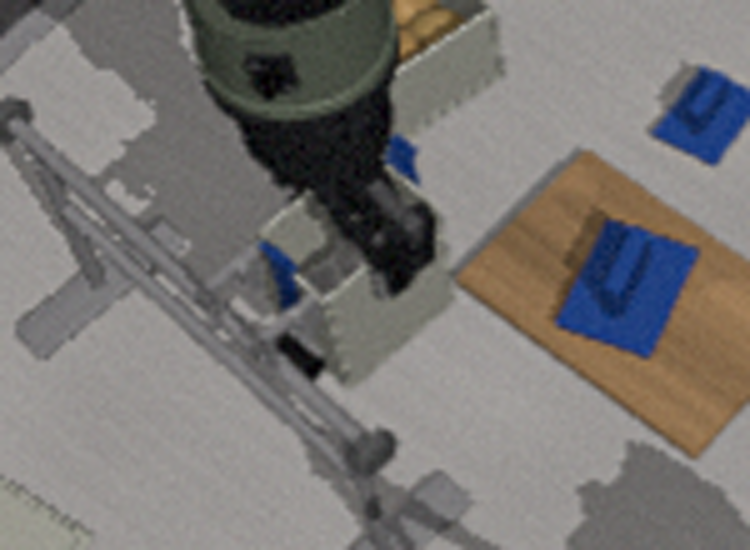

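View pics/w5.png

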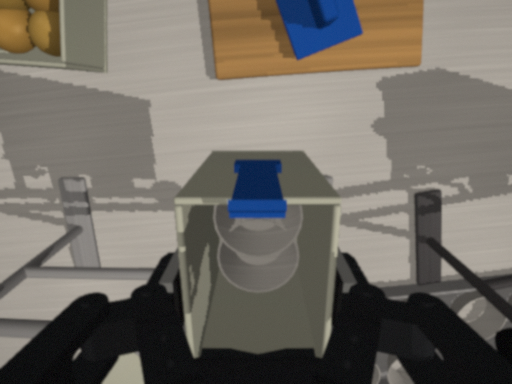

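Emit:
jog_arm --increments '[{"x": 0,"y": -2,"z": 0,"wx": 0,"wy": 0,"wz": 0,"claw": 60},{"x": 0,"y": -4,"z": 0,"wx": 0,"wy": 0,"wz": 0,"claw": 60},{"x": 0,"y": -5,"z": -1.5,"wx": 0,"wy": 0,"wz": 0,"claw": 60},{"x": 3,"y": -5,"z": -2.5,"wx": 0,"wy": 0,"wz": -1,"claw": 60},{"x": 7,"y": -4.8,"z": -2.5,"wx": 0,"wy": 0,"wz": -3,"claw": 60},{"x": 11,"y": -4.6,"z": -2.5,"wx": 0,"wy": 0,"wz": -5,"claw": 60},{"x": 15,"y": -4.4,"z": -2.5,"wx": 0,"wy": 0,"wz": -7,"claw": 60},{"x": 19,"y": -4.2,"z": -2.5,"wx": 0,"wy": 0,"wz": -9,"claw": 60},{"x": 21.5,"y": -4.1,"z": -2.5,"wx": 0,"wy": 0,"wz": -10.5,"claw": 60},{"x": 22.6,"y": -4.1,"z": -2.5,"wx": 0,"wy": 0,"wz": -10.5,"claw": 60}]'

```text
clock: 6.08
position: [0.6005, 0.0981, 0.2165]
tool_rot: [3.141, 0.003, 1.663]
force: [-0.3, -0.9, -3.9]
grip_width: 0.0595
```

Emit:
jog_arm --increments '[{"x": 0,"y": 0,"z": 0,"wx": 0,"wy": 0,"wz": 0,"claw": 60},{"x": 0,"y": 0,"z": 0,"wx": 0,"wy": 0,"wz": 0,"claw": 60}]'

```text
clock: 6.32
position: [0.6006, 0.0966, 0.2166]
tool_rot: [3.141, 0.003, 1.662]
force: [-0.1, -0.8, -2.6]
grip_width: 0.0596
```

```bash
python3 - <<'E'
from h import *
grab('wrist','w6');grab('scene','s6');grab('top','t6');o=bot.observe(); print(o['position'],o['tool_rot'],o['force'],o['moment'],o['grip_width'])
crop('s6',160,150,320,270,5,'c_s6');crop('t6',110,110,290,230,4,'c_t6')
q=[atz('w5',u,.2298) for u in ((177,204),(341,204))];print(q)
E
```

```text
[0.60053948 0.09701031 0.21657124] [3.14106995e+00 2.93321555e-03 1.66198401e+00] [-0.38421143  0.54221601 -2.67379065] [0.04389822 0.01380197 0.04236117] 0.059540214099475006
[array([ 0.57765861, -0.15663523,  0.2298    ]), array([ 0.5827328 , -0.10007232,  0.2298    ])]
```

View pics/c_s6.png

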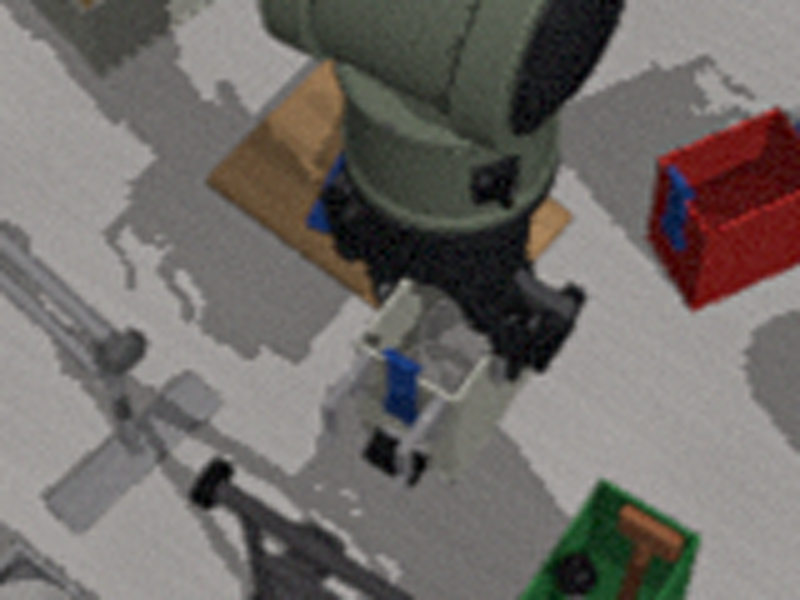

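View pics/c_t6.png

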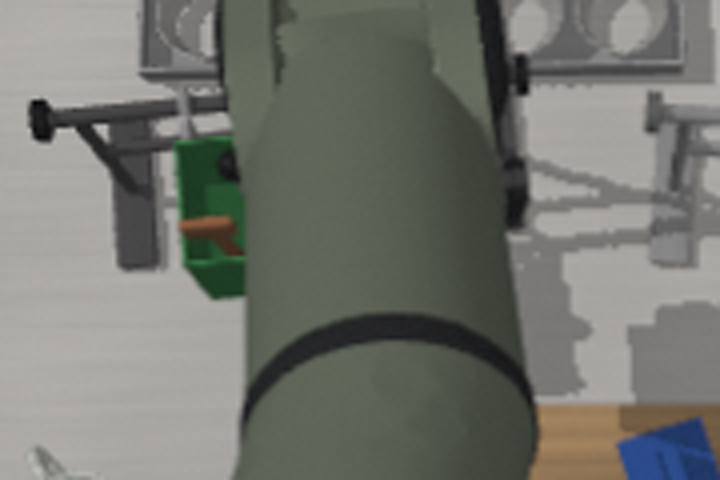

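View pics/w6.png

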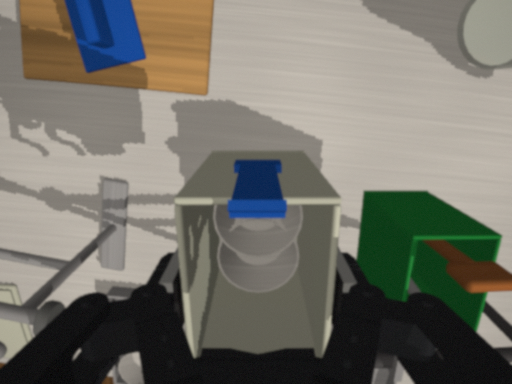

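Emit:
jog_arm --increments '[{"x": 0,"y": 0,"z": 1.3,"wx": 0,"wy": 0,"wz": 0,"claw": 60},{"x": 0,"y": 0,"z": 2.5,"wx": 0,"wy": 0,"wz": 0,"claw": 60},{"x": 0,"y": 1.5,"z": 2.5,"wx": 0,"wy": 0,"wz": 0,"claw": 60},{"x": 0,"y": 3.5,"z": 2.5,"wx": 0,"wy": 0,"wz": 0,"claw": 60},{"x": 0,"y": 4.9,"z": 2.5,"wx": 0,"wy": 0,"wz": 0,"claw": 60},{"x": 0,"y": 4.9,"z": 2.5,"wx": 0,"wy": 0,"wz": 0,"claw": 60},{"x": 0,"y": 4.9,"z": 2.5,"wx": 0,"wy": 0,"wz": 0,"claw": 60}]'

```text
clock: 7.35
position: [0.6487, 0.1012, 0.1909]
tool_rot: [-3.141, 0.003, 1.662]
force: [-0.7, -0.5, -2.6]
grip_width: 0.0595
```

```bash
python3 - <<'E'
from h import *
grab('wrist','w7');grab('scene','s7');o=bot.observe(); print(o['position'],o['tool_rot'],o['force'],o['moment'],o['grip_width'])
crop('s7',190,210,300,300,7,'c_s7')
crop('w2',390,225,450,285,8,'c_w2c')
E
```

```text
[0.64882205 0.10133367 0.19143115] [3.14151212e+00 2.93997308e-03 1.66198401e+00] [ 0.0051896   0.03895765 -3.39734559] [0.00365137 0.07940826 0.00967716] 0.05959828608375066
```

View pics/c_s7.png

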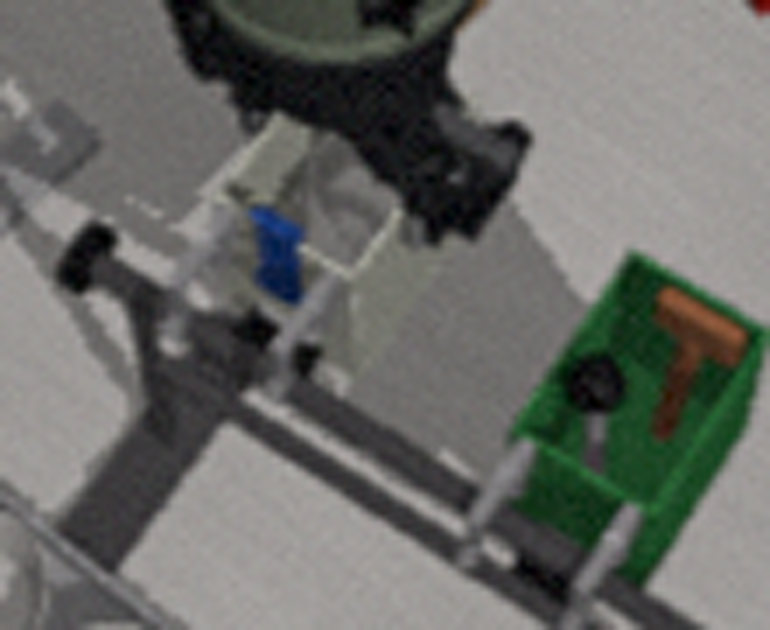

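View pics/w7.png

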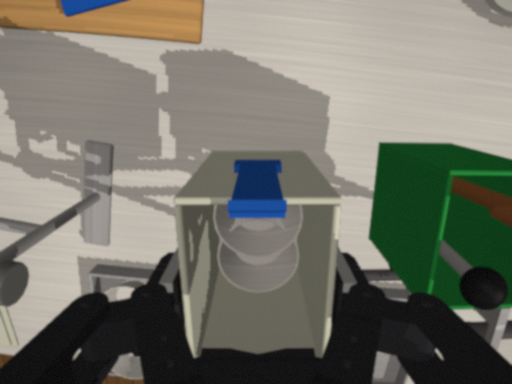

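View pics/c_w2c.png

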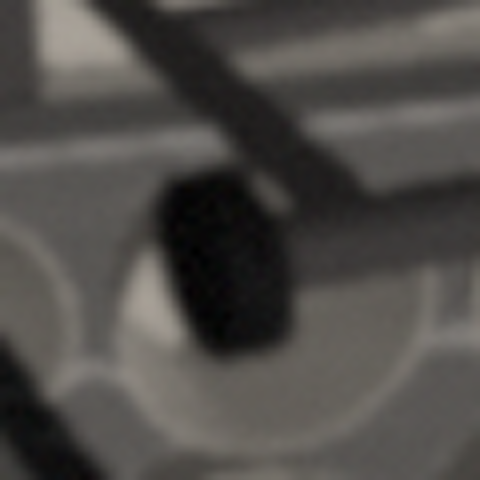

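```bash
python3 - <<'E'
from h import *
yb=.0899; mid=np.array([.7096,.192,.17])
o=bot.observe()
Rz=R.from_euler('z',1.662-np.pi/2).as_matrix()
for off in (0,.0016):
  c=np.array([o['position'][0],o['position'][1],.132+.0475])+Rz@np.array([off,0,0])
  print('local',R.from_euler('z',-yb).as_matrix()@(c-mid))
  for y in (-.022,.022):
    for x,z in ((.058,.044),(.074,.044),(.076,.014)): print(y,x,z,(proj('s7',c+Rz@np.array([x,y,z]))-[190,210])*7)
  for x in (-42,42):print('rim back',[(proj('s7',c+Rz@np.array([x/1000,y,.05]))-[190,210])*7 for y in (-.03,.03)])
for y in (-.1,-.06): print('rail',[(proj('s7',mid+R.from_euler('z',yb).as_matrix()@np.array([dx,y,0]))-[190,210])*7 for dx in(-.006,.006)])
E
```

```text
local [-0.06867244 -0.08484361  0.0095    ]
-0.022 0.058 0.044 [202.55560727 244.03222817]
-0.022 0.074 0.044 [176.28246733 279.46285032]
-0.022 0.076 0.014 [178.91170603 315.71018976]
0.022 0.058 0.044 [305.56407493 308.05825819]
0.022 0.074 0.044 [279.61928713 344.27306839]
0.022 0.076 0.014 [279.94804756 379.464934  ]
rim back [array([341.39281585,  13.72216948]), array([479.74399409,  95.04253911])]
rim back [array([209.0564408 , 190.83026173]), array([349.729923  , 277.39518076])]
local [-0.06707244 -0.08484152  0.0095    ]
-0.022 0.058 0.044 [199.94245651 247.55614169]
-0.022 0.074 0.044 [173.63772303 283.02947859]
-0.022 0.076 0.014 [176.32732167 319.21882232]
0.022 0.058 0.044 [302.98368581 311.65992647]
0.022 0.074 0.044 [277.00746761 347.91893465]
0.022 0.076 0.014 [277.39517645 383.04984862]
rim back [array([338.94641284,  16.99608666]), array([477.34121947,  98.41175148])]
rim back [array([206.45582901, 194.31086812]), array([347.17416789, 280.98069377])]
rail [array([219.49686959, 320.37853107]), array([200.58699209, 346.23954363])]
rail [array([309.6430007 , 377.23184531]), array([290.94009017, 403.59487253])]
```

Emit:
jog_arm --increments '[{"x": 0,"y": 0.08,"z": 1,"wx": 0,"wy": 0,"wz": 0,"claw": 60},{"x": 0,"y": 0.08,"z": 2,"wx": 0,"wy": 0,"wz": 0,"claw": 60},{"x": 0,"y": 0.08,"z": 2.7,"wx": 0,"wy": 0,"wz": 0,"claw": 60},{"x": 0,"y": 0.08,"z": 3.2,"wx": 0,"wy": 0,"wz": 0,"claw": 60},{"x": 0,"y": 0.08,"z": 3.2,"wx": 0,"wy": 0,"wz": 0,"claw": 60}]'

```text
clock: 8.07
position: [0.6495, 0.1012, 0.159]
tool_rot: [-3.141, 0.003, 1.662]
force: [0.0, -1.2, -1.5]
grip_width: 0.0593
```

```bash
python3 - <<'E'
from h import *
grab('scene','s8');o=bot.observe(); print(o['position'],o['tool_rot'],o['force'],o['moment'],o['grip_width'])
crop('s8',190,210,300,300,7,'c_s8')
E
```

```text
[0.64963923 0.10131181 0.15936607] [-3.14155850e+00  2.95269861e-03  1.66198588e+00] [ 0.04448813 -0.7921766  -3.18697152] [0.0191906  0.03011481 0.00443435] 0.05934317716456302
```

View pics/c_s8.png

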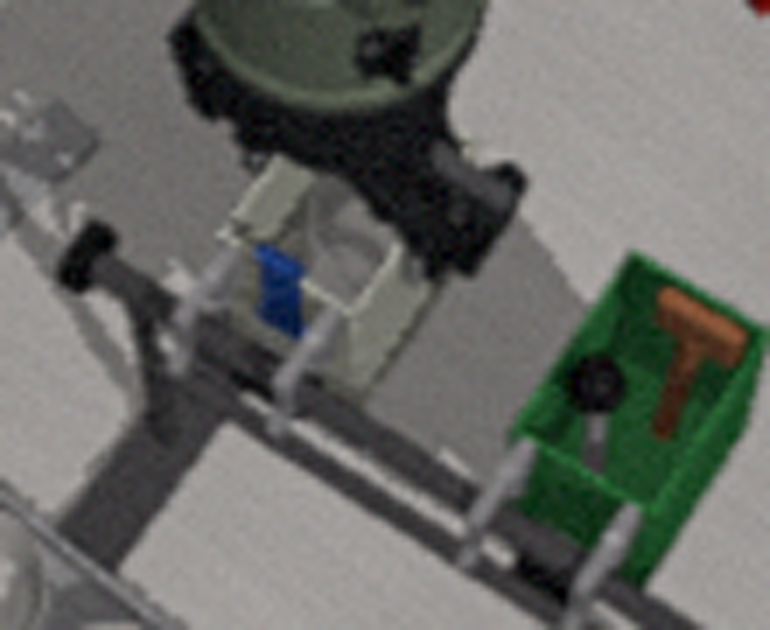

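No contact force, and the hook tips are already behind the rail. I keep lowering.

Emit:
jog_arm --increments '[{"x": 0,"y": 0,"z": 0.6,"wx": 0,"wy": 0,"wz": 0,"claw": 60},{"x": 0,"y": 0,"z": 1.1,"wx": 0,"wy": 0,"wz": 0,"claw": 60},{"x": 0,"y": 0,"z": 1.5,"wx": 0,"wy": 0,"wz": 0,"claw": 60},{"x": 0,"y": 0,"z": 1.6,"wx": 0,"wy": 0,"wz": 0,"claw": 60},{"x": 0,"y": 0,"z": 1.6,"wx": 0,"wy": 0,"wz": 0,"claw": 60}]'

```text
clock: 8.75
position: [0.6494, 0.1013, 0.1442]
tool_rot: [-3.141, 0.003, 1.662]
force: [-9.2, -0.6, 13.8]
grip_width: 0.0594
```

```bash
python3 - <<'E'
from h import *
grab('scene','s9');o=bot.observe(); print(o['position'],o['tool_rot'],o['force'],o['moment'],o['grip_width'])
crop('s9',190,210,300,300,7,'c_s9')
E
```

```text
[0.64938875 0.10125563 0.14417658] [-3.14134720e+00  2.58942414e-03  1.66179109e+00] [-9.94964728 -1.29563762 13.85547225] [-0.075757    1.57624717 -0.09720789] 0.059502516127755395
```

View pics/c_s9.png

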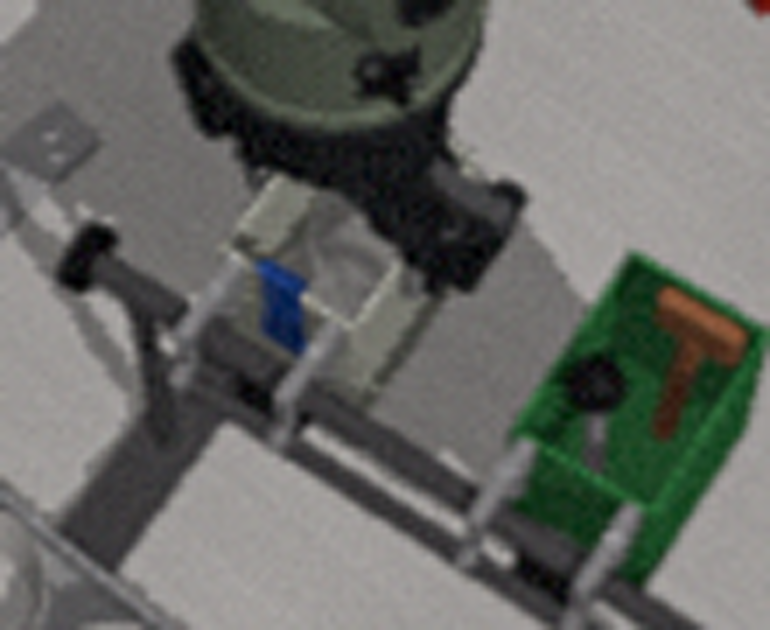

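Both hooks sit over the black rail and the contact force shows it is resting. I open the gripper and rise.

Emit:
jog_arm --increments '[{"x": 0,"y": -0.05,"z": -0.05,"wx": 0,"wy": 0,"wz": 0,"claw": 60},{"x": 0,"y": -0.05,"z": -0.05,"wx": 0,"wy": 0,"wz": 0,"claw": 100},{"x": 0,"y": -0.05,"z": -0.05,"wx": 0,"wy": 0,"wz": 0,"claw": 100},{"x": 0,"y": -0.05,"z": -0.05,"wx": 0,"wy": 0,"wz": 0,"claw": 100},{"x": 0,"y": 0,"z": -3,"wx": 0,"wy": 0,"wz": 0,"claw": 100},{"x": 0,"y": 0,"z": -7,"wx": 0,"wy": 0,"wz": 0,"claw": 100},{"x": 0,"y": 0,"z": -12,"wx": 0,"wy": 0,"wz": 0,"claw": 100},{"x": 0,"y": -2,"z": -17,"wx": 0,"wy": 0,"wz": 0,"claw": 100},{"x": 0,"y": -2,"z": -20,"wx": 0,"wy": 0,"wz": 0,"claw": 100},{"x": 0,"y": -2,"z": -20,"wx": 0,"wy": 0,"wz": 0,"claw": 100}]'

```text
clock: 10.05
position: [0.6302, 0.1, 0.3467]
tool_rot: [3.138, 0.002, 1.662]
force: [-0.4, -0.6, -0.2]
grip_width: 0.0852
```

```bash
python3 - <<'E'
from h import *
grab('scene','s10');grab('wrist','w10');o=bot.observe(); print(o['position'],o['tool_rot'],o['force'],o['grip_width'])
crop('s10',190,210,300,300,7,'c_s10')
E
```

```text
[0.62933582 0.09999674 0.34378115] [-3.14106627e+00  2.56465088e-03  1.66188574e+00] [-0.58749393  0.33432992 -0.77167389] 0.08538019494902768
```

View pics/c_s10.png

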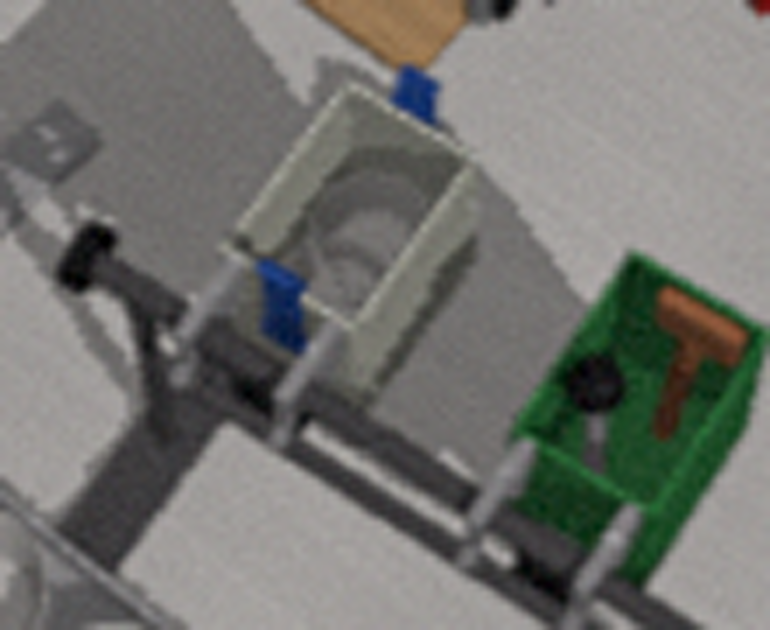

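View pics/w10.png

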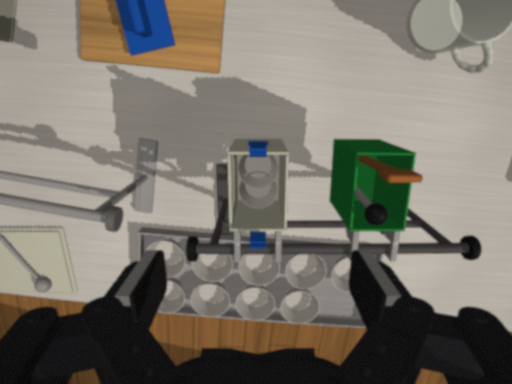

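```bash
python3 - <<'E'
from h import *
crop('w10',180,130,300,270,5,'c_w10')
E
```

```text
(no output)
```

View pics/c_w10.png

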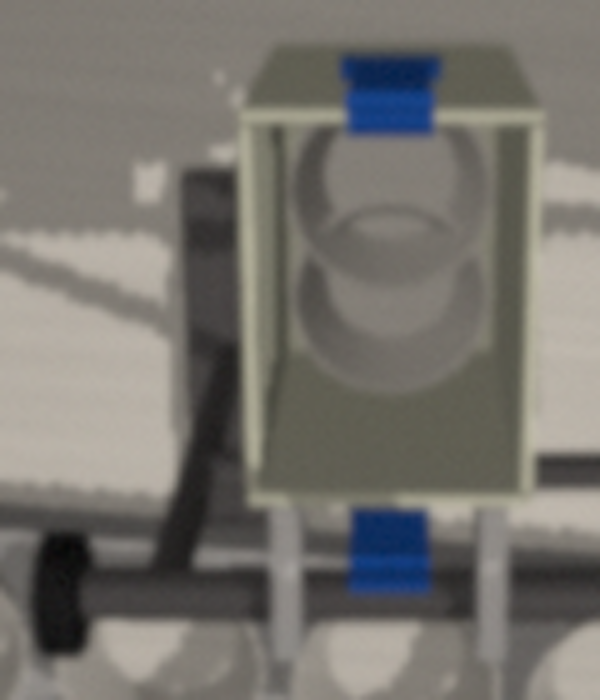

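```bash
python3 - <<'E'
from h import *
w=[(240,111),(545,113),(533,500),(252,500)]; s=[(350,88),(477,160),(352,325),(230,245)]
P=[]
for a,b in zip(w,s):
    u=(180+a[0]/5,130+a[1]/5); v=(190+b[0]/7,210+b[1]/7)
    p,e=tri(('w10',u),('s10',v)); q=atz('w10',u,.182); P.append(q); print(p.round(4),round(e,4),q.round(4),atz('s10',v,.182).round(4))
P=np.array(P); print(P.mean(0)); x=P[2]+P[3]-P[0]-P[1]; print(np.arctan2(x[1],x[0])); y=P[1]+P[2]-P[0]-P[3]; print(np.arctan2(-y[0],y[1]))
print('stop',atz('w10',(180+62/5,130+595/5),.17))
o=bot.observe(); y=o['tool_rot'][2]; print(o['position'])
d=np.array([.470,-.069])-o['position'][:2]; print('tool d',d@[np.cos(y),np.sin(y)],d@[np.sin(y),-np.cos(y)],'dyaw',np.degrees(np.pi/2+.28-y))
E
```

```text
[0.6114 0.0692 0.1729] 0.0018 [0.6104 0.0683 0.182 ] [0.614  0.0738 0.182 ]
[0.606  0.1278 0.1768] 0.0004 [0.6053 0.1269 0.182 ] [0.6077 0.1296 0.182 ]
[0.6869 0.1342 0.1809] 0.0003 [0.6863 0.1343 0.182 ] [0.6873 0.1342 0.182 ]
[0.6912 0.0776 0.1815] 0.0017 [0.6917 0.076  0.182 ] [0.6909 0.0795 0.182 ]
[0.64842798 0.10138078 0.182     ]
0.09285393158252948
0.08960589267811538
stop [0.72418313 0.03487148 0.17      ]
[0.62933582 0.09999674 0.34378115]
tool d -0.15380237749403647 -0.17404778502354967 dyaw 10.823779584080771
```

Emit:
jog_arm --increments '[{"x": -3,"y": -4,"z": 0,"wx": 0,"wy": 0,"wz": -2,"claw": 100},{"x": -7,"y": -8,"z": 2,"wx": 0,"wy": 0,"wz": -5,"claw": 100},{"x": -11,"y": -12.5,"z": 6,"wx": 0,"wy": 0,"wz": -8,"claw": 100},{"x": -14,"y": -16,"z": 10,"wx": 0,"wy": 0,"wz": -10.8,"claw": 100},{"x": -15.4,"y": -17.4,"z": 13,"wx": 0,"wy": 0,"wz": -10.8,"claw": 100},{"x": -15.4,"y": -17.4,"z": 15,"wx": 0,"wy": 0,"wz": -10.8,"claw": 100},{"x": -15.4,"y": -17.4,"z": 15,"wx": 0,"wy": 0,"wz": -10.8,"claw": 100}]'

```text
clock: 11.02
position: [0.4689, -0.0697, 0.1928]
tool_rot: [-3.137, 0.002, 1.85]
force: [-0.3, 0.0, 1.6]
grip_width: 0.0857
```

```bash
python3 - <<'E'
from h import *
grab('wrist','w11');o=bot.observe(); print(o['position'],o['tool_rot'],o['qd'].round(3))
crop('w11',180,60,340,260,3,'c_w11')
E
```

```text
[ 0.4696393  -0.06952436  0.19376556] [-3.13872736e+00  2.09495049e-03  1.85047134e+00] [-0.009 -0.022  0.003 -0.022  0.002  0.01  -0.001]
```

View pics/w11.png

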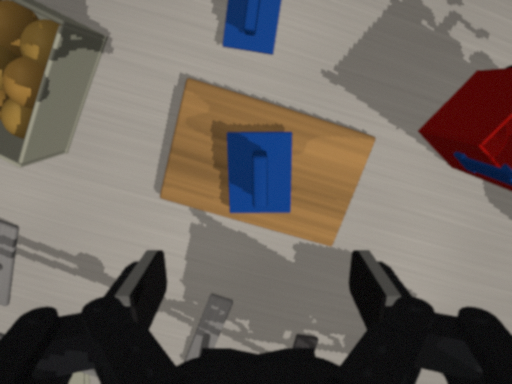

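View pics/c_w11.png

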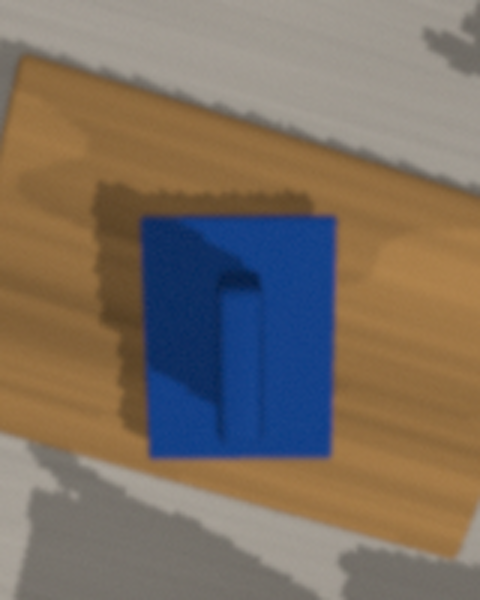

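```bash
python3 - <<'E'
from h import *
U=lambda a:(180+a[0]/3,60+a[1]/3)
w=[(142,217),(336,216),(331,457),(150,458)]
P=np.array([atz('w11',U(a),.024) for a in w]); print(P.round(4),P.mean(0).round(4)); x=P[2]+P[3]-P[0]-P[1]; print(np.arctan2(x[1],x[0]))
y=P[1]+P[2]-P[0]-P[3]; print(np.arctan2(-y[0],y[1]))
w2=[(208,130),(428,35),(527,335),(320,422)]
for a,b in zip(w,w2): print(tri(('w11',U(a)),('w2',(225+b[0]/5,b[1]/5))))
# fin top corners: far end (219..263,292) near end (220..265,440)
F=np.array([atz('w11',U(a),.058) for a in ((219,292),(262,292),(264,442),(221,442))]);print(F.round(4),F.mean(0).round(4))
E
```

```text
[[ 0.4373 -0.1103  0.024 ]
 [ 0.4197 -0.0504  0.024 ]
 [ 0.499  -0.0267  0.024 ]
 [ 0.5168 -0.0869  0.024 ]] [ 0.4682 -0.0686  0.024 ]
0.2883516500164648
0.28625630237461663
(array([ 0.43807001, -0.11047874,  0.01896877]), np.float64(0.00015890605929913684))
(array([ 0.42019034, -0.04941358,  0.018807  ]), np.float64(0.0002978865241512959))
(array([ 0.49996898, -0.0265049 ,  0.02107647]), np.float64(0.0004054097496117412))
(array([ 0.51757974, -0.08669433,  0.02212359]), np.float64(0.00021530591679587083))
[[ 0.4476 -0.0811  0.058 ]
 [ 0.4441 -0.069   0.058 ]
 [ 0.4887 -0.0551  0.058 ]
 [ 0.4923 -0.0678  0.058 ]] [ 0.4682 -0.0682  0.058 ]
```

Emit:
jog_arm --increments '[{"x": 0.1,"y": -0.1,"z": 4,"wx": 0,"wy": 0,"wz": -0.4,"claw": 60},{"x": 0.1,"y": -0.1,"z": 9,"wx": 0,"wy": 0,"wz": -0.4,"claw": 60},{"x": 0.1,"y": -0.1,"z": 13,"wx": 0,"wy": 0,"wz": -0.4,"claw": 60},{"x": 0.1,"y": -0.1,"z": 15.5,"wx": 0,"wy": 0,"wz": -0.4,"claw": 60},{"x": 0.1,"y": -0.1,"z": 16.6,"wx": 0,"wy": 0,"wz": -0.4,"claw": 60},{"x": 0.1,"y": -0.1,"z": 16.6,"wx": 0,"wy": 0,"wz": -0.4,"claw": 60}]'

```text
clock: 11.82
position: [0.4683, -0.0692, 0.028]
tool_rot: [-3.139, 0.002, 1.858]
force: [0.3, 0.7, 0.4]
grip_width: 0.0508
```

Emit:
jog_arm --increments '[{"x": 0,"y": 0,"z": 0,"wx": 0,"wy": 0,"wz": 0,"claw": 0},{"x": 0,"y": 0,"z": 0,"wx": 0,"wy": 0,"wz": 0,"claw": 0},{"x": 0,"y": 0,"z": 0,"wx": 0,"wy": 0,"wz": 0,"claw": 0},{"x": 0,"y": 0,"z": 0,"wx": 0,"wy": 0,"wz": 0,"claw": 0},{"x": 0,"y": 0,"z": 0,"wx": 0,"wy": 0,"wz": 0,"claw": 0}]' --squeeze 70

```text
clock: 12.45
position: [0.469, -0.0692, 0.029]
tool_rot: [-3.14, 0.002, 1.857]
force: [-1.0, 0.9, 14.0]
grip_width: 0.013
```

```bash
python3 - <<'E'
from h import *
grab('wrist','w12');o=bot.observe(); print(o['position'],o['tool_rot'],o['force'],o['grip_width'])
E
```

```text
[ 0.46892117 -0.06916745  0.02897481] [-3.14018463e+00  2.29897881e-03  1.85749669e+00] [-2.43122211  0.66796078 13.49062066] 0.01306810245243832
```

View pics/w12.png

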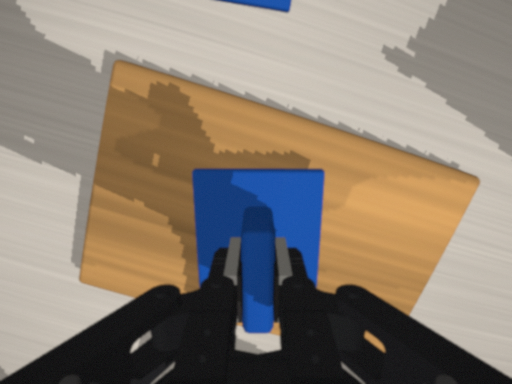

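Emit:
jog_arm --increments '[{"x": 0,"y": 0,"z": -2,"wx": 0,"wy": 0,"wz": 0,"claw": 0},{"x": 0,"y": 0,"z": -6,"wx": 0,"wy": 0,"wz": 0,"claw": 0},{"x": 0,"y": 0,"z": -11,"wx": 0,"wy": 0,"wz": 0,"claw": 0},{"x": 0,"y": 0,"z": -17,"wx": 0,"wy": 0,"wz": 0,"claw": 0},{"x": 0,"y": 0,"z": -22,"wx": 0,"wy": 0,"wz": 4,"claw": 0},{"x": 0,"y": 0,"z": -27,"wx": 0,"wy": 0,"wz": 11.2,"claw": 0},{"x": 0,"y": 0,"z": -27,"wx": 0,"wy": 0,"wz": 11.2,"claw": 0},{"x": 0,"y": 0,"z": -27,"wx": 0,"wy": 0,"wz": 11.2,"claw": 0}]'

```text
clock: 13.5
position: [0.4688, -0.0683, 0.2989]
tool_rot: [-3.141, 0.002, 1.663]
force: [0.8, 0.8, -0.2]
grip_width: 0.013
```

```bash
python3 - <<'E'
from h import *
grab('wrist','w13');o=bot.observe(); print(o['position'],o['tool_rot'],o['force'],o['grip_width'])
crop('w13',170,140,350,350,3,'c_w13')
y=o['tool_rot'][2]; d=np.array([.6492,.1014])-o['position'][:2]; print('tool d',d@[np.cos(y),np.sin(y)],d@[np.sin(y),-np.cos(y)],'dyaw',np.degrees(np.pi/2+.091-y))
E
```

```text
[ 0.46859895 -0.06833295  0.2983667 ] [-3.13969308e+00  2.33130451e-03  1.66291997e+00] [ 0.55791643 -0.28614832 -0.40269138] 0.012914826295293894
tool d 0.15239911647790236 0.19544954768018147 dyaw -0.06438020044176189
```

View pics/c_w13.png

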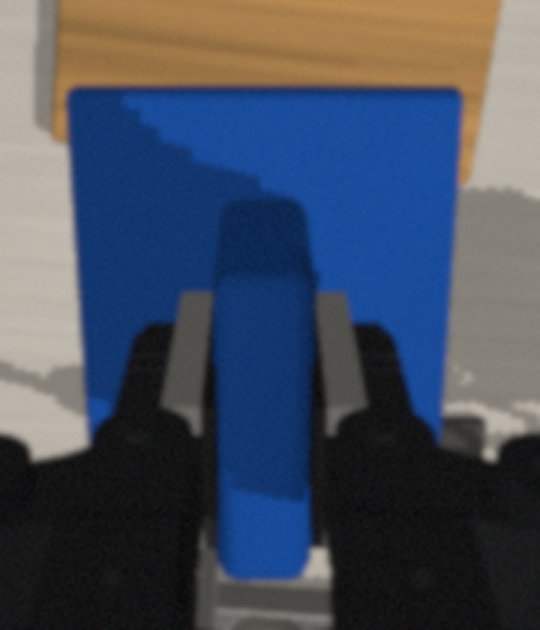

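```bash
python3 - <<'E'
from h import *
o=bot.observe(); p=o['position']; y=o['tool_rot'][2]
q=[atz('w13',(170+a/3,140+b/3),p[2]-.005) for a,b in ((69,90),(461,91))]
m=np.mean(q,0)-p; print(np.linalg.norm(q[1]-q[0]), 'front edge in tool x,y',m[:2]@[np.cos(y),np.sin(y)],m[:2]@[np.sin(y),-np.cos(y)])
E
```

```text
0.06200244894670592 front edge in tool x,y -0.0005065098030699336 -0.041996987923412006
```

Emit:
jog_arm --increments '[{"x": 4,"y": 4,"z": 0,"wx": 0,"wy": 0,"wz": 0,"claw": 0},{"x": 8,"y": 8,"z": 0,"wx": 0,"wy": 0,"wz": 0,"claw": 0},{"x": 12,"y": 13,"z": 0,"wx": 0,"wy": 0,"wz": 0,"claw": 0},{"x": 14.5,"y": 17,"z": 0,"wx": 0,"wy": 0,"wz": 0,"claw": 0},{"x": 15.2,"y": 19.5,"z": 0,"wx": 0,"wy": 0,"wz": 0,"claw": 0},{"x": 15.2,"y": 19.5,"z": 3,"wx": 0,"wy": 0,"wz": 0,"claw": 0},{"x": 15.2,"y": 19.5,"z": 5,"wx": 0,"wy": 0,"wz": 0,"claw": 0},{"x": 15.2,"y": 19.5,"z": 5,"wx": 0,"wy": 0,"wz": 0,"claw": 0},{"x": 15.2,"y": 19.5,"z": 5,"wx": 0,"wy": 0,"wz": 0,"claw": 0}]'

```text
clock: 14.68
position: [0.6488, 0.1007, 0.2479]
tool_rot: [-3.14, 0.002, 1.663]
force: [0.2, -0.3, 0.6]
grip_width: 0.0128
```

```bash
python3 - <<'E'
from h import *
grab('wrist','w14');grab('scene','s14');o=bot.observe(); print(o['position'],o['tool_rot'],o['force'],o['grip_width'])
crop('s14',190,190,300,280,7,'c_s14')
y=o['tool_rot'][2]; d=np.array([.6492,.1014])-o['position'][:2]; print('tool d',d@[np.cos(y),np.sin(y)],d@[np.sin(y),-np.cos(y)],'dyaw',np.degrees(np.pi/2+.091-y))
E
```

```text
[0.6490164  0.10074961 0.24841143] [-3.14063703e+00  2.18152230e-03  1.66286319e+00] [ 0.91565547  0.02180236 -0.23896755] 0.013100584483916206
tool d 0.0006307551995006416 0.0002426213513791126 dyaw -0.06112655117369761
```

View pics/c_s14.png

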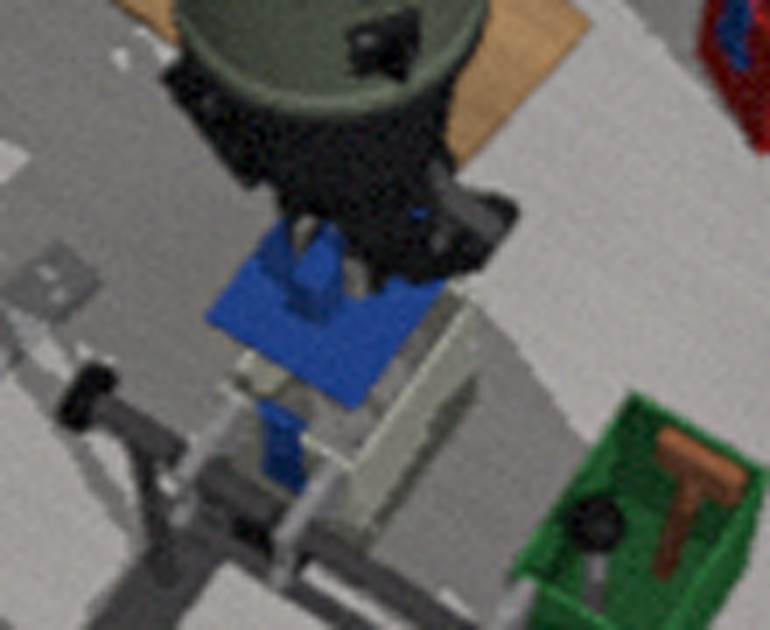

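View pics/w14.png

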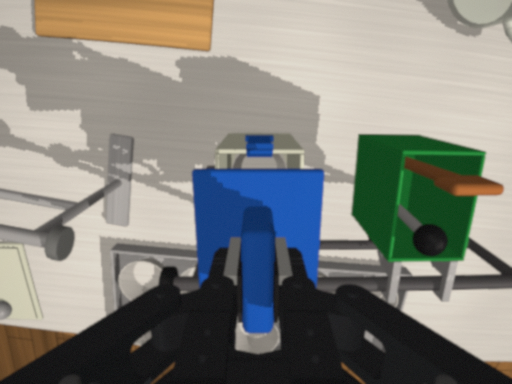

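Emit:
jog_arm --increments '[{"x": 0.06,"y": 0.02,"z": 1,"wx": 0,"wy": 0,"wz": 0,"claw": 0},{"x": 0.06,"y": 0.02,"z": 2,"wx": 0,"wy": 0,"wz": 0,"claw": 0},{"x": 0.06,"y": 0.02,"z": 2.8,"wx": 0,"wy": 0,"wz": 0,"claw": 0},{"x": 0.06,"y": 0.02,"z": 3.4,"wx": 0,"wy": 0,"wz": 0,"claw": 0},{"x": 0.06,"y": 0.02,"z": 3.4,"wx": 0,"wy": 0,"wz": 0,"claw": 0}]'

```text
clock: 15.4
position: [0.6489, 0.1012, 0.2139]
tool_rot: [-3.14, 0.002, 1.663]
force: [-0.1, 0.3, 0.1]
grip_width: 0.0132
```

```bash
python3 - <<'E'
from h import *
grab('wrist','w15');grab('scene','s15');o=bot.observe(); print(o['position'],o['tool_rot'],o['force'],o['grip_width'])
crop('s15',190,190,300,280,7,'c_s15');crop('w15',170,90,350,350,2,'c_w15')
E
```

```text
[0.64925521 0.10132032 0.21459993] [-3.14091789e+00  2.15707175e-03  1.66289921e+00] [ 0.69973956 -0.7779495  -0.39837255] 0.013285571668023808
```

View pics/c_s15.png

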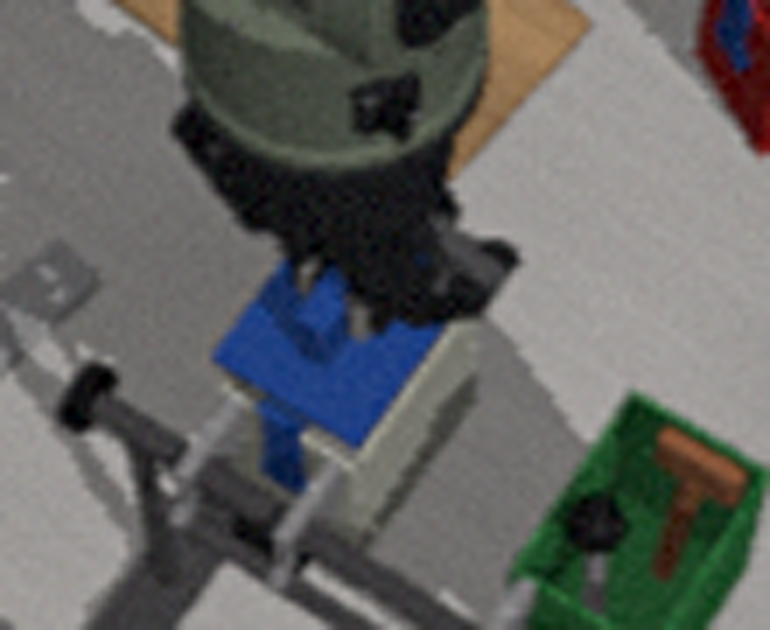

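View pics/c_w15.png

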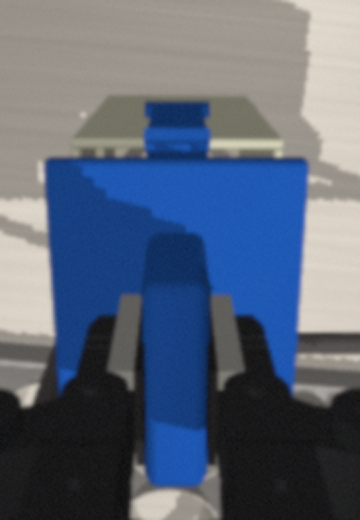

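Emit:
jog_arm --increments '[{"x": 0,"y": 0,"z": 0.6,"wx": 0,"wy": 0,"wz": 0,"claw": 0},{"x": 0,"y": 0,"z": 1.1,"wx": 0,"wy": 0,"wz": 0,"claw": 0},{"x": 0,"y": 0,"z": 1.5,"wx": 0,"wy": 0,"wz": 0,"claw": 0},{"x": 0,"y": 0,"z": 1.5,"wx": 0,"wy": 0,"wz": 0,"claw": 0}]'

```text
clock: 16.0
position: [0.649, 0.1013, 0.1991]
tool_rot: [-3.14, 0.002, 1.663]
force: [0.0, -0.3, -2.6]
grip_width: 0.0126
```

```bash
python3 - <<'E'
from h import *
grab('wrist','w16');o=bot.observe(); print(o['position'],o['tool_rot'],o['force'],o['moment'],o['grip_width'])
crop('w16',170,90,350,350,2,'c_w16')
E
```

```text
[0.64905138 0.10121852 0.19925781] [-3.14026839e+00  2.23473901e-03  1.66276325e+00] [ 0.3802503   0.57864902 -1.3271226 ] [ 0.03333697 -0.01520366 -0.01310909] 0.013333714039400183
```

View pics/c_w16.png

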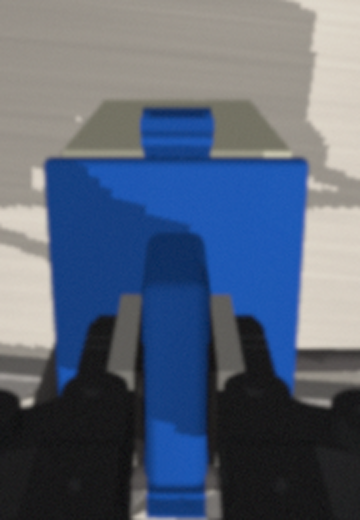

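Emit:
jog_arm --increments '[{"x": 0,"y": 0,"z": 0.2,"wx": 0,"wy": 0,"wz": 0,"claw": 0},{"x": 0,"y": 0,"z": 0.4,"wx": 0,"wy": 0,"wz": 0,"claw": 0},{"x": 0,"y": 0,"z": 0.55,"wx": 0,"wy": 0,"wz": 0,"claw": 0},{"x": 0,"y": 0,"z": 0.55,"wx": 0,"wy": 0,"wz": 0,"claw": 0}]'

```text
clock: 16.55
position: [0.649, 0.1012, 0.1935]
tool_rot: [-3.14, 0.002, 1.663]
force: [1.0, 0.1, -1.3]
grip_width: 0.0133
```

```bash
python3 - <<'E'
from h import *
grab('wrist','w17');grab('scene','s17');o=bot.observe(); print(o['position'],o['tool_rot'],o['force'],o['moment'],o['grip_width'])
crop('w17',170,90,350,350,2,'c_w17');crop('s17',190,190,300,280,7,'c_s17')
E
```

```text
[0.64900242 0.10122895 0.19364751] [-3.14009752e+00  2.30729046e-03  1.66286176e+00] [ 0.6661352  -1.36390437 -1.98121653] [ 0.04820213 -0.11468106  0.03125185] 0.012767601134451865
```

View pics/c_w17.png

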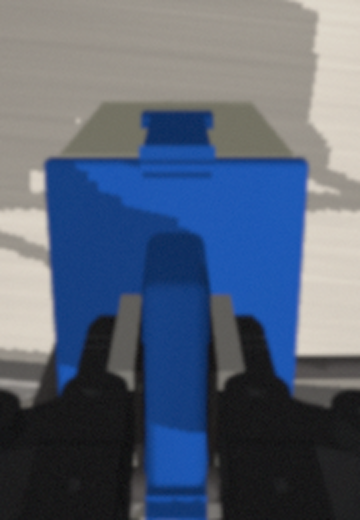

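View pics/c_s17.png

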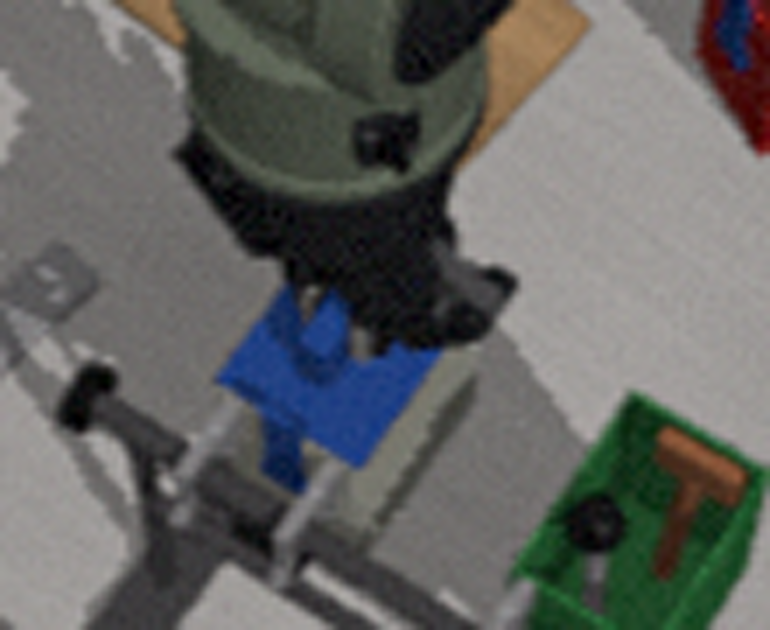

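Emit:
jog_arm --increments '[{"x": 0,"y": 0,"z": 0.1,"wx": 0,"wy": 0,"wz": 0,"claw": 0},{"x": 0,"y": 0,"z": 0.2,"wx": 0,"wy": 0,"wz": 0,"claw": 0},{"x": 0,"y": 0,"z": 0.2,"wx": 0,"wy": 0,"wz": 0,"claw": 0}]'

```text
clock: 17.02
position: [0.649, 0.1012, 0.1923]
tool_rot: [-3.14, 0.002, 1.663]
force: [-4.1, -0.4, 9.5]
grip_width: 0.013
```

Emit:
jog_arm --increments '[{"x": 0,"y": 0,"z": 0.2,"wx": 0,"wy": 0,"wz": 0,"claw": 0},{"x": 0,"y": 0,"z": 0.3,"wx": 0,"wy": 0,"wz": 0,"claw": 0},{"x": 0,"y": 0,"z": 0.3,"wx": 0,"wy": 0,"wz": 0,"claw": 0}]'

```text
clock: 17.4
position: [0.6489, 0.1012, 0.1917]
tool_rot: [-3.141, 0.001, 1.663]
force: [-17.4, -1.0, 31.4]
grip_width: 0.013
```

```bash
python3 - <<'E'
from h import *
grab('wrist','w18');o=bot.observe(); print(o['position'],o['tool_rot'],o['force'],o['moment'],o['grip_width'])
crop('w18',170,90,350,350,2,'c_w18')
E
```

```text
[0.64891516 0.10119774 0.19168009] [-3.14139769e+00  1.22594487e-03  1.66259285e+00] [-16.00849122  -1.85964986  31.43273131] [-0.24729411  2.85208554  0.03884326] 0.013312478061778847
```

View pics/c_w18.png

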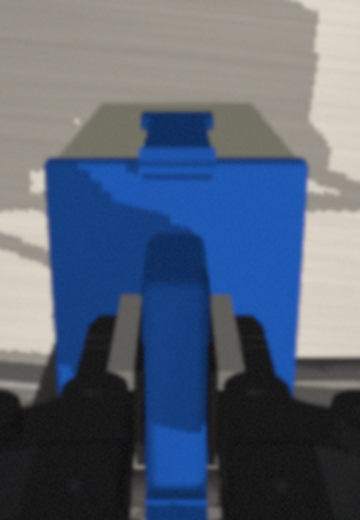

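Emit:
jog_arm --increments '[{"x": 0,"y": 0,"z": -0.1,"wx": 0,"wy": 0,"wz": 0,"claw": 0},{"x": 0,"y": 0,"z": -0.1,"wx": 0,"wy": 0,"wz": 0,"claw": 45},{"x": 0,"y": 0,"z": -0.1,"wx": 0,"wy": 0,"wz": 0,"claw": 45},{"x": 0,"y": 0,"z": -0.1,"wx": 0,"wy": 0,"wz": 0,"claw": 45},{"x": 0,"y": 0,"z": -2,"wx": 0,"wy": 0,"wz": 0,"claw": 45},{"x": 0,"y": 0,"z": -6,"wx": 0,"wy": 0,"wz": 0,"claw": 45},{"x": 0,"y": -1,"z": -11,"wx": 0,"wy": 0,"wz": 0,"claw": 45},{"x": 0,"y": -2,"z": -15,"wx": 0,"wy": 0,"wz": 0,"claw": 45},{"x": 0,"y": -2,"z": -15,"wx": 0,"wy": 0,"wz": 0,"claw": 45},{"x": 0,"y": -2,"z": -15,"wx": 0,"wy": 0,"wz": 0,"claw": 45}]'

```text
clock: 18.7
position: [0.6289, 0.0996, 0.342]
tool_rot: [3.142, 0.001, 1.663]
force: [0.4, 0.1, 0.2]
grip_width: 0.0385
```

```bash
python3 - <<'E'
from h import *
grab('wrist','w19');grab('scene','s19');o=bot.observe(); print(o['position'],o['tool_rot'],o['force'],o['moment'],o['grip_width'])
crop('w19',170,110,350,270,4,'c_w19');crop('s19',190,190,300,280,7,'c_s19')
E
```

```text
[0.62876784 0.09952448 0.34101574] [-3.14009243e+00  1.49658108e-03  1.66263749e+00] [-0.45674312  0.38903235 -0.58197396] [-0.03116309 -0.04452003  0.00018313] 0.03833749991026733
```

View pics/c_w19.png

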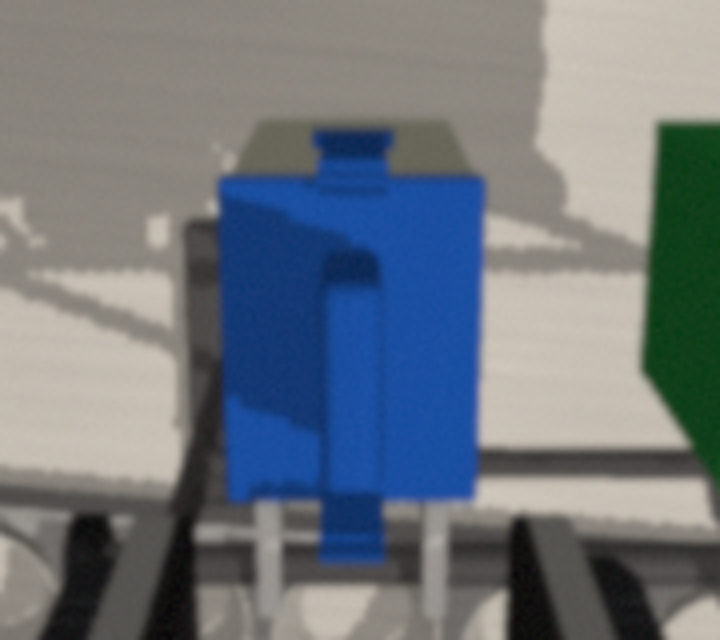

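View pics/c_s19.png

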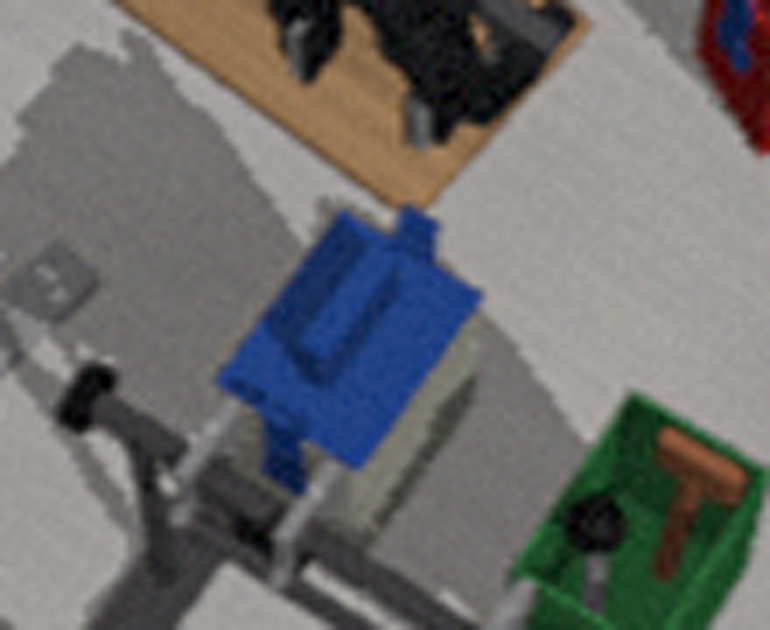

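```bash
python3 - <<'E'
from h import *
U=lambda a:(170+a[0]/4,110+a[1]/4)
P=np.array([atz('w19',U(a),.188) for a in ((218,178),(486,178),(476,500),(228,500))]);print(P.round(4),P.mean(0).round(4)); x=P[2]+P[3]-P[0]-P[1]; print('yaw',np.arctan2(x[1],x[0]),'lens',[np.linalg.norm(P[i]-P[i-1]).round(4) for i in range(4)])
S=lambda a:(190+a[0]/7,190+a[1]/7)
for z in (.188,):
  Q=np.array([atz('s19',S(a),z) for a in ((345,210),(482,297),(361,468),(216,380))]);print(Q.round(4),Q.mean(0).round(4),'lens',[np.linalg.norm(Q[i]-Q[i-1]).round(4) for i in range(4)])
for a,b in zip(((218,178),(486,178),(476,500),(228,500)),((345,210),(482,297),(361,468),(216,380))):
  p,e=tri(('w19',U(a)),('s19',S(b)));print(p.round(4),round(e,4))
# catch features in w10 vs w19: back projected through common height
for z in (.19,.2,.21):
  print(z,'front inner',atz('w10',(180+390/5,130+133/5),z)[0].round(4),atz('w19',(170+353/4,110+192/4),z)[0].round(4),
   'front top',atz('w10',(180+390/5,130+58/5),z)[0].round(4),atz('w19',(170+353/4,110+130/4),z)[0].round(4),
   'back end',atz('w10',(180+390/5,130+592/5),z)[0].round(4),atz('w19',(170+353/4,110+562/4),z)[0].round(4))
E
```

```text
[[0.6103 0.0656 0.188 ]
 [0.6044 0.1282 0.188 ]
 [0.6867 0.1359 0.188 ]
 [0.6926 0.0732 0.188 ]] [0.6485 0.1007 0.188 ]
yaw 0.09327587744780805 lens [np.float64(0.0827), np.float64(0.0628), np.float64(0.0826), np.float64(0.063)]
[[0.6115 0.0695 0.188 ]
 [0.6078 0.1319 0.188 ]
 [0.6879 0.1391 0.188 ]
 [0.6943 0.0761 0.188 ]] [0.6504 0.1041 0.188 ] lens [np.float64(0.083), np.float64(0.0625), np.float64(0.0805), np.float64(0.0633)]
[0.6105 0.0666 0.1837] 0.0015
[0.6054 0.1295 0.1807] 0.0005
[0.6875 0.1373 0.1849] 0.0011
[0.6937 0.074  0.1848] 0.0011
0.19 front inner 0.6105 0.6103 front top 0.5964 0.5958 back end 0.7061 0.706
0.2 front inner 0.6085 0.6083 front top 0.5949 0.5943 back end 0.7009 0.7008
0.21 front inner 0.6065 0.6063 front top 0.5934 0.5928 back end 0.6957 0.6955
```

Emit:
jog_arm --increments '[{"x": 0,"y": -3,"z": 0,"wx": 0,"wy": 0,"wz": 0,"claw": 45},{"x": 0,"y": -5,"z": 2,"wx": 0,"wy": 0,"wz": 0,"claw": 45},{"x": 0,"y": -7,"z": 5,"wx": 0,"wy": 0,"wz": 0,"claw": 45},{"x": 0,"y": -7,"z": 5,"wx": 0,"wy": 0,"wz": 0,"claw": 45},{"x": 0,"y": -7,"z": 5,"wx": 0,"wy": 0,"wz": 0,"claw": 45}]'

```text
clock: 19.42
position: [0.5597, 0.0931, 0.2915]
tool_rot: [-3.14, 0.002, 1.663]
force: [-0.2, 0.0, -0.9]
grip_width: 0.0383
```

```bash
python3 - <<'E'
from h import *
grab('wrist','w20');print(bot.observe()['position'])
crop('w20',170,150,350,330,4,'c_w20')
E
```

```text
[0.55988985 0.09310818 0.29162194]
```

View pics/w20.png

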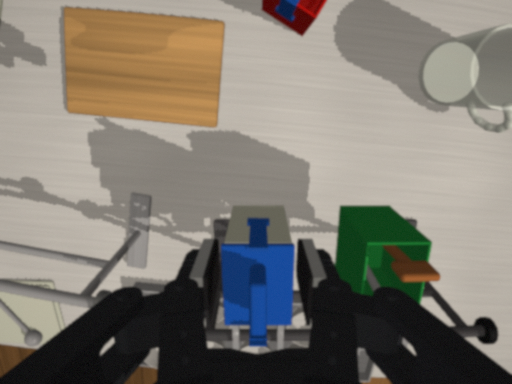

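View pics/c_w20.png

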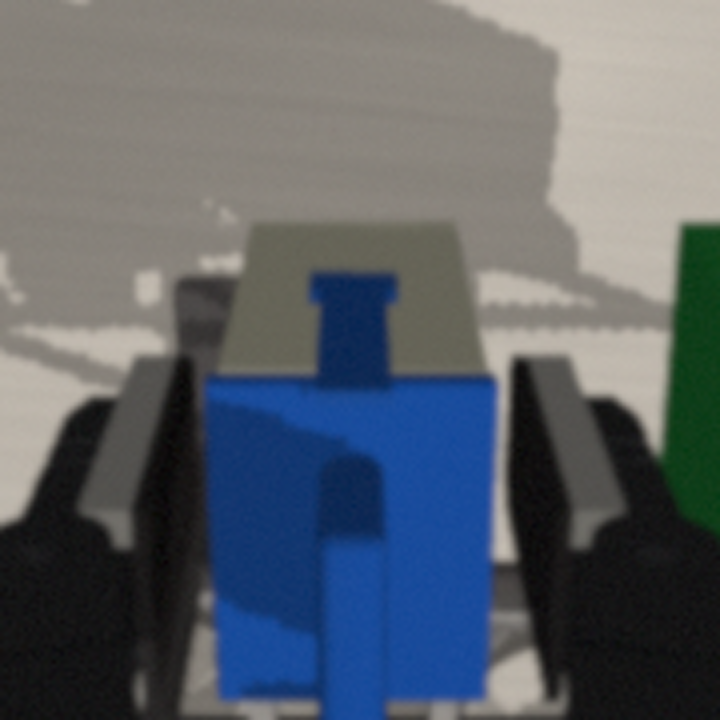

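The catch positions match their rest positions from before the lid went on to within 0.6 mm, the lid lies flat at rim level, and the gripper is clear. I hand in.

```bash
python3 - <<'E'
from h import *
a=cv2.imread('pics/scene0.png').astype(int)[265:300,262:300]; b=cv2.imread('pics/s19.png').astype(int)[265:300,262:300]
print('caddy diff',abs(a-b).mean()); print(bot.job_done())
E
```

```text
caddy diff 7.293483709273183
the job is handed in; nothing more can be done
None
```

The canister hangs by both hooks on the black rail with the blue lid pressed on, and I handed the job in at about 19.5 s of the 72 s allowed.

**What I did:**
- I gripped the white canister by its 60 mm sides and lifted it 48 mm off the steel rail. I then drew it forward, carried it past both end stops and lowered it onto the black rail.
- I picked the larger lid off the board by its fin, turned it square to the canister and pressed it down with up to 31 N.
- I then released it and moved the gripper clear.

**Last checks:**
- **Canister:** by my measurements its centre is 67 to 69 mm in front of the black rail's axis and about 85 mm from mid, square to the rail within 0.01 rad. The hooks are visible over the rail.
- **Lid:** it is centred on the rim within about 1 mm and square. The front barb is visible over the plate, and the press ended firmly at the expected height.
- **Catches:** both appear within about 0.6 mm of where they sat before the lid went on. I judged the back barb only by its position and the flat lid; it was never seen close up.
- **Other items:** the caddy looked unmoved by eye in the crops. A rough pixel comparison gave a mean difference of 7.3 of 255, which I did not look into further. I never went near the jug or the tub and did not measure them again.

**Disagreements:** two-view heights of low plates and the lid came out 2 to 7 mm below the stated sizes. I put this down to calibration and pixel reading, and used the stated heights, which the contact forces confirmed.

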